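# Drift the seized axle pin out of a pulley fork

## Robot

A 7-joint arm with a two-finger parallel gripper is mounted at the origin on the work surface. World frame = base frame: x ahead of the robot, y to its left, z up, the work surface at z = 0. Lengths are in m, angles in rad, forces in N, time in s.
With the tool pointing down it reaches from about 0.4 to 0.875 m from the base axis. Payload 19.3 kg.
Tool frame: the origin (TCP) lies midway between the tips of the shut fingers; the grasp point (between the pads) lies 19 mm behind it; z points along the fingers, y is the line along which they close (so a half turn about z gives the same grasp; the last joint's range is limited). The gripper opens to 85 mm and grips with 20 to 120 N. Pads are 22 mm wide; open, the fingers measure 114 mm over their backs; the gripper's body (76 mm by 85 mm) begins 54 mm behind the grasp point. The pads swing forward as they close: fully open they stand 13 mm farther back than shut.
Start: joints at [-1.284, 0.521, -0.036, 1.599, 0.021, 1.021, -0.113], TCP at [0.218, 0.586, 0.231] pointing down, gripper open.
Joint ranges: [-2.91, 2.91], [-0.3, 2.13], [-1.5, 1.42], [0.17, 2.43], [-1.26, 4.41], [0.16, 1.93], [-2.52, 2.52]. Speed limits (rad/s): [1.89, 1.89, 2.39, 2.39, 3.01, 3.01, 3.01].

## Interface

Orientations are given as [roll, pitch, yaw] about the fixed x, y, z axes, in that order (R = Rz(yaw) Ry(pitch) Rx(roll)).
In Python, from workcell import telemetry, grab_frame, calibration, bot, outline_of, landmark_of gives the robot as it stands. The module is installed in compiled form; this text tells all that it offers.
- The arm moves only by the shell command python3 -m inch 'ROWS' [FORCE]. ROWS is JSON, a list of rows, each a list of 7 numbers: the shift along the tool's x, y, z in m, then the turn, a rotation vector about the tool's x, y, z in rad, then the closure, from 0 (fully open) to 1 (shut). A call has 1 to 5 rows; each row shifts and turns the commanded pose from where the row before left it, along the tool's axes as they then stand; what a row does not reach is not made up. A row lasts 1/10 s, in which the tool goes at most 50 mm and 8.59 degrees, less where a joint would pass 70% of its speed; a pose out of reach is approached as far as the arm can. A call is refused whole if a number of a shift passes 0.05 or a number of a turn 0.15, either way. A call with a gripper value outside its range is refused whole. The fingers move at their own pace and stop on an object; FORCE is the grip in N (left out, the last holds). Time passes only in rows, so rows that do not move let the fingers close. It gives the time, the measured TCP pose, the force, the opening and the grip force at its end, in the units of the state.
- telemetry.observe(): the state, without advancing time (a new reading comes with each control period).
- grab_frame(name): name is "scene" or "side" or "wrist"; returns the picture (384x512x3 uint8, red, green, blue); there is no depth.
- calibration(name): a dict with "fovy" (degrees; the focal length in pixels is half the picture's height over the tangent of half this angle, whatever the lens; pixels are square), "cx", "cy" (the principal point, pixels), "dist" ([k1, k2, p1, p2, k3] as OpenCV has them; the pictures are not rectified), "pose" (4x4, takes a point from camera to world coordinates). Camera axes: x right, y down, z forward; pixel columns grow to the right and rows downward; lengths in m; the calibration is good to about 2 mm. A picture is of the moment at which its call begins: read the wrist's pose just before it. calibration takes no time and is no camera call; for the wrist camera it gives the pose at the moment of the call.
- bot.job_done(): hands the job in; it is judged then, once.
Trained networks look in the newest picture that a camera, given by its name, has taken for a name from the list of things; names that differ only in an ending like _2 or _b are one class to them, and where a whole thing is asked for, a point or a joint stands for the part that bears it (a point fixed in the world has none). Each returns a list of dicts, best first, with "score" (0 to 1); they miss things now and then, are a little off and sometimes report something else, mostly with a low value. They report only what shows in the picture. A call takes as long as a camera call. They do not tell look-alikes from the thing itself.
- outline_of(label, camera): "region" (384x512 bool, what is visible of it) and "rect" ([left, top, right, bottom] in pixels, round what is visible of it).
- landmark_of(label, camera): "xy" ([column, row] in pixels: a listed point, or the origin of a listed thing).
The state is a dict: "clock": time; "qpos": joint angles; "qd": joint speeds; "joint_efforts": joint torques, N m; "position": TCP position; "tool_rot": TCP orientation; "force": force on the tool from outside, world axes, zero at the start; "moment": the same for the moment, N m; "grip_width": finger opening in m; "finger_force": force on a finger pad.
Only numpy, scipy, OpenCV 4.12 (cv2) and the standard library are available. Lean on these libraries where they do the work, as an engineer would, in place of code of your own. Each camera call takes 0.05 s, during which the arm holds its last target. There are 200 camera calls.

## Task

The axle pin of the blue pulley is seized in its yellow fork: take the steel drift punch from the wooden rack and drive the pin out from its plain end, right through, so that it drops into the white tray on the red-headed side and the pulley comes free and drops to the bottom of the fork. Move the pin only with the punch, never with the fingers. Then lay the punch back in its own slot in the rack as it lay, let go, and leave the other things (orange screwdriver, beaker, bottle, grey box) where they stand.

Things in the scene. Friction and masses are not known exactly. Their poses are not given: they have to be found in the camera images.
- fork: Fixed yellow pulley fork on a steel base 100 x 120 x 12 mm, on the left or right of the table: two upright cheeks, each 20 mm thick, 60 mm wide (y), 118 mm high, 26 mm apart; outer faces at x = -33 and +33 mm. Origin on the table under the gap's middle, z up; local x is the pin's axis, 85 mm up; the pin is driven out to +x, which is within 70 degrees of the world's +x.
- bore_in (a point): Mouth of the bore in the -x cheek's outer face, on the pin's axis: a square hole 20 mm wide, from 10.5 mm above to 9.5 mm below the axis. The punch enters here. Its x points along the drive.
- bore_out (a point): Mouth of the bore in the +x cheek's outer face, on the pin's axis (18 mm wide, 10 mm above to 8 mm below it). The pin is seized in this cheek: about 8 to 20 N moves it, until its plain end has left the cheek.
- tray (a point): Middle of the floor of the open white tray fixed at the fork's +x side: 150 mm (x) x 100 mm, walls 34 mm high and 4 mm thick; it begins 18 mm from the +x cheek.
- pin: Steel axle pin through fork and pulley, a loose body held by friction only: shank 16 mm diameter, 80 mm long, with a red head 26 mm diameter, 8 mm thick at the +x end. Origin on the axis in the middle of the shank; local x runs from the plain end (x = -40 mm) to the head (x = 40 to 48 mm). At the start the plain end stands 4 to 10 mm proud of the -x cheek.
- pin_tail (a point): Centre of the pin's plain flat end face, where the punch must push towards the head.
- pulley: Loose blue pulley between the cheeks, hanging on the pin: 64 mm diameter, 22 mm wide, bore 19 mm. Origin at its centre, axis local x. Freed, it drops about 30 mm to the rubber pad (top 22 mm above the table); it may hang on the punch until that is drawn back.
- punch: Steel drift punch, 195 mm long, 210 g: square dark handle 14 x 14 x 110 mm, then a bright round drift 9 mm diameter, 85 mm long. Origin at the middle of the handle; local x points to the drift's tip (x = 140 mm); the drift starts at x = 55 mm; balance point about x = 19 mm. It starts lying level in a rack slot, origin 52 mm above the table.
- punch_tip (a point): Centre of the flat end of the punch's drift.
- rack: Fixed wooden rack opposite the fork: base 110 x 160 x 12 mm; two cross bars (12 mm thick, at x = -40, +40 mm), tops 45 mm up, with dividers 10 mm higher. Two slots along x, 34 mm wide, at y = -40 and +40 mm: one holds the punch, the other the screwdriver (it varies), both pointing to +x within 4 degrees. Origin on the table under its centre. The fingers fit between the bars.
- screwdriver: Bystander: screwdriver with a square orange handle 22 x 22 x 110 mm and a thin blade 80 mm long, lying in the other slot. Origin at the middle of the handle.
- beaker: Bystander: open glass beaker, 74 mm diameter, 95 mm high, standing near the fork beside the punch's path, on the plain-end side, towards the fork's +y. Origin at the middle of its underside.
- bottle: Bystander: clear bottle with green cap, 68 mm diameter, 200 mm high, near the fork beside the punch's path, on the plain-end side, towards the fork's -y. Origin at the middle of its underside.
- meterbox: Bystander: grey meter box 110 x 80 x 45 mm with knobs on top (59 mm high in all), standing beside the fork at its +y. Origin at the middle of its underside.
There are look-alikes about, which are no part of the job. Of the things that look like the punch, the smaller one is meant.

How it is judged:
By the outcome, as a careful person would: the job done as asked, in the order asked, and still so for the second after the job is handed in, with the robot touching nothing.
It also fails if it takes over 70 s, if anything falls off the work surface, if the arm or the gripper's body presses on something with over 40 N, if the wrist force passes 120 N, or if a joint passes its speed limit or range.

## Working session

There is one attempt and no reset: what is moved stays moved. The work goes in short steps, Python scripts to look and compute and a shell command to move; the robot and the scene stay as the last step left them, time stands still between calls to the robot, and variables do not carry over. Pictures are saved under pics/ and viewed, at most 10 in all, crops included, and the job is handed in when it is done.

```bash
mkdir -p pics
cat > h.py <<'E'
import numpy as np, cv2
from workcell import telemetry, grab_frame, calibration, bot, outline_of, landmark_of
from scipy.spatial.transform import Rotation as R
def K(c):
    f=192/np.tan(np.radians(c["fovy"])/2); return np.array([[f,0,c["cx"]],[0,f,c["cy"]],[0,0,1]])
def ray(c,xy):
    u=cv2.undistortPoints(np.array([[xy]],float),K(c),np.array(c["dist"],float))[0,0]
    P=np.array(c["pose"]); d=P[:3,:3]@np.array([u[0],u[1],1]); return P[:3,3],d/np.linalg.norm(d)
def onz(c,xy,z):
    o,d=ray(c,xy); return o+d*(z-o[2])/d[2]
def tri(obs):
    A=np.zeros((3,3));b=np.zeros(3)
    for c,xy in obs:
        o,d=ray(c,xy);M=np.eye(3)-np.outer(d,d);A+=M;b+=M@o
    p=np.linalg.solve(A,b)
    return p,[float(np.linalg.norm((np.eye(3)-np.outer(d,d))@(p-o))) for o,d in [ray(*x) for x in obs]]
def proj(c,p):
    P=np.linalg.inv(np.array(c["pose"])); r=P[:3,:3]@np.array(p)+P[:3,3]
    return cv2.projectPoints(r.reshape(1,3),np.zeros(3),np.zeros(3),K(c),np.array(c["dist"],float))[0][0,0]
E
python3 - <<'E'
from h import *
np.set_printoptions(precision=4,suppress=True)
s=telemetry.observe();print({k:np.round(v,4) for k,v in s.items()})
ims=[]
for n in["scene","side"]:
    im=grab_frame(n);cv2.imwrite(f"pics/{n}0.png",cv2.resize(im[:,:,::-1],(800,600)));c=calibration(n);print(n,np.array(c["pose"]),c["fovy"],c["dist"])
    for l in["fork","bore_in","bore_out","tray","pin","pin_tail","pulley","punch","punch_tip","rack","screwdriver","beaker","bottle","meterbox"]:
        print(l,[(np.round(d["xy"],1).tolist(),round(d["score"],2)) for d in landmark_of(l,n)[:4]])
E
```

```text
{'clock': np.float64(0.0), 'qpos': array([-1.2842,  0.522 , -0.0364,  1.6   ,  0.0212,  1.0211, -0.1128]), 'qd': array([-0.0015,  0.001 , -0.0018, -0.0018, -0.0026,  0.0007, -0.0014]), 'joint_efforts': array([ -0.003 , -92.7084,   1.9789, -36.9932,   0.0178,   0.0082,
        -0.    ]), 'position': array([0.2182, 0.5853, 0.2307]), 'tool_rot': array([-3.1404,  0.    ,  2.7848]), 'force': array([-0.3006,  0.5938, -1.0516]), 'moment': array([-0.0397, -0.0009,  0.0666]), 'finger_force': np.float64(0.0), 'grip_width': np.float64(0.0855)}
scene [[-0.7153  0.5744 -0.3979  1.1387]
 [ 0.6986  0.5997 -0.3903  0.5286]
 [ 0.0144 -0.5572 -0.8303  1.2852]
 [ 0.      0.      0.      1.    ]] 45.47174261054256 [0.0321 0.     0.     0.     0.    ]
fork [([200.7, 174.4], 0.79)]
bore_in [([210.6, 156.0], 0.89)]
bore_out [([192.1, 166.6], 0.75)]
tray [([170.5, 183.1], 0.81)]
pin [([201.9, 159.1], 0.46)]
pin_tail []
pulley [([201.4, 160.7], 0.5), ([200.9, 209.6], 0.27)]
punch [([302.3, 170.5], 0.94), ([303.3, 241.9], 0.7)]
punch_tip [([303.1, 244.7], 0.41)]
rack [([305.9, 259.3], 0.84), ([307.3, 245.3], 
[... 268 characters left out ...]
   0.      1.    ]] 47.21782103684006 [-0.1376  0.      0.      0.      0.    ]
fork [([284.1, 259.5], 0.71), ([294.4, 233.5], 0.64)]
bore_in [([271.9, 231.3], 0.72)]
bore_out [([295.2, 236.5], 0.62), ([311.5, 235.6], 0.52)]
tray [([325.4, 269.5], 0.94), ([259.3, 227.5], 0.63)]
pin [([284.7, 230.1], 0.56)]
pin_tail []
pulley [([284.5, 237.8], 0.74)]
punch [([264.5, 164.6], 0.59), ([192.6, 212.1], 0.58), ([303.3, 175.2], 0.42)]
punch_tip [([303.2, 173.9], 0.63), ([204.0, 182.4], 0.52)]
rack [([270.6, 173.4], 0.84)]
screwdriver [([273.2, 157.4], 0.82)]
beaker [([260.6, 228.4], 0.96), ([225.2, 274.4], 0.7)]
bottle [([224.8, 272.2], 0.78)]
meterbox [([311.6, 233.3], 0.6), ([263.2, 230.5], 0.25)]
```

View pics/scene0.png

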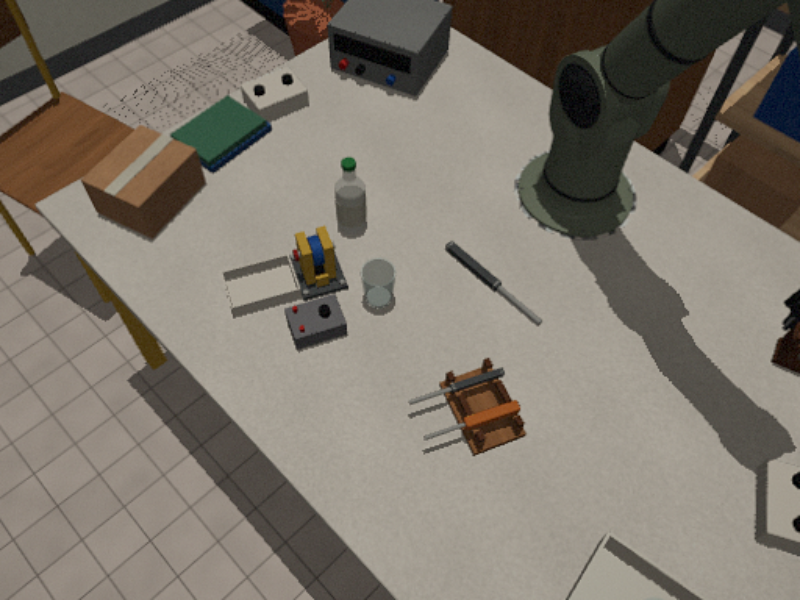

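View pics/side0.png

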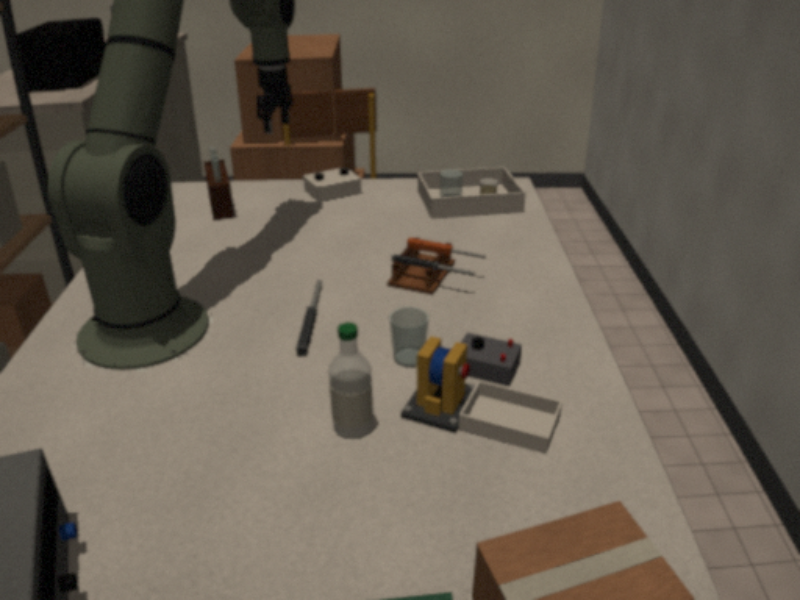

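The scene picture shows the rack with the punch (dark handle at about 475,385 of 800) and the screwdriver below it. The big look-alike lies loose at (490,280). The fork is at (318,265), its tray to the left, with the bottle at (350,195), the beaker at (378,285) and the meter box at (316,320). The side view agrees: fork (440,380), rack (425,265).

Run:
```python
from h import *
np.set_printoptions(precision=4,suppress=True)
a=calibration("scene");b=calibration("side")
L=dict(fork=([200.7,174.4],[284.1,259.5]),bin=([210.6,156],[271.9,231.3]),bout=([192.1,166.6],[295.2,236.5]),tray=([170.5,183.1],[325.4,269.5]),pulley=([201.4,160.7],[284.5,237.8]),pin=([201.9,159.1],[284.7,230.1]),
 punch=([303.3,241.9],[270,168]),tip=([262.5,257],[309,177]),rack=([305.9,259.3],[270.6,173.4]),scr=([314.4,267.2],[273.2,157.4]),beaker=([243,192.1],[260.6,228.4]),bottle=([224.6,143.3],[224.8,272.2]))
for k,(x,y) in L.items(): print(k,*tri([(a,x),(b,y)]))
for k,p,z in[("fork",[200.7,174.4],0),("bin",[210.6,156],.085),("bout",[192.1,166.6],.085),("tray",[170.5,183.1],.004),("pulley",[201.4,160.7],.085),("punch",[303.3,241.9],.052),("tip",[262.5,257],.052),("rack",[305.9,259.3],0),("scr",[314.4,267.2],.056),("beaker",[243,192.1],0),("bottle",[224.6,143.3],0),("box",[202.4,208.6],0)]: print(k,onz(a,p,z))
```

```text
fork [ 0.6093 -0.2492  0.0004] [0.0007001969169561782, 0.0007001969169561766]
bin [ 0.5736 -0.2327  0.0848] [0.002816695795215543, 0.002816695795215477]
bout [ 0.6382 -0.2469  0.0755] [0.0010573832578288614, 0.0010573832578285177]
tray [ 0.7117 -0.2924  0.0016] [0.005076102150188097, 0.005076102150188339]
pulley [ 0.605  -0.2462  0.0736] [0.004332856675065883, 0.00433285667506564]
pin [ 0.6066 -0.2381  0.0922] [0.0031939550007415527, 0.003193955000741475]
punch [0.5797 0.1861 0.0538] [0.007903988920240513, 0.007903988920240565]
tip [0.706  0.1327 0.0476] [0.012913256812813904, 0.012913256812814182]
rack [0.5901 0.2203 0.01  ] [0.0007021518681831255, 0.0007021518681830485]
scr [0.6044 0.2647 0.0506] [0.0031156799433681394, 0.0031156799433684]
beaker [ 0.5499 -0.0976 -0.0051] [0.0012784822133536985, 0.0012784822133536675]
bottle [ 0.4524 -0.2965 -0.0022] [0.0015749667712050602, 0.0015749667712048117]
fork [ 0.6084 -0.2493  0.    ]
bin [ 0.5707 -0.2323  0.085 ]
bout [ 0.6432 -0.2409  0.085 ]
tray [ 0.7076 -0.2898  0.004 ]
pulley [ 0.6056 -0.2385  0.085 ]
punch [0.5704 0.1866 0.052 ]
tip [0.6944 0.1366 0.052 ]
rack [0.585  0.2179 0.    ]
scr [0.61   0.2654 0.056 ]
beaker [ 0.5536 -0.0952  0.    ]
bottle [ 0.4554 -0.2951  0.    ]
box [ 0.6947 -0.1403  0.    ]
```

```bash
python3 -m inch '[[-0.03,-0.017,0,0,0,0,0],[-0.03,-0.017,0,0,0,0,0],[-0.03,-0.017,0,0,0,0,0],[-0.03,-0.017,0,0,0,0,0],[-0.03,-0.017,0,0,0,0,0]]'; python3 -m inch '[[-0.03,-0.017,0,0,0,0,0],[-0.03,-0.017,0,0,0,0,0],[-0.03,-0.017,0,0,0,0,0],[-0.03,-0.017,0,0,0,0,0],[-0.03,-0.017,0,0,0,0,0]]'
python3 - <<'E'
from h import *
np.set_printoptions(precision=4,suppress=True)
s=telemetry.observe();print(s["position"],s["tool_rot"],s["qpos"]);c=calibration("wrist");P=np.array(c["pose"]);print(P,c["fovy"])
T=np.eye(4);T[:3,:3]=R.from_euler("xyz",s["tool_rot"]).as_matrix();T[:3,3]=s["position"];print(np.linalg.inv(T)@P)
print(proj(c,[.572,.187,.052]),proj(c,[.59,.22,0]))
E
```

```text
clock: 2.0
position: [0.3299, 0.4525, 0.2314]
tool_rot: [3.141, 0.0, 2.785]
force: [0.2, 0.8, -0.2]
grip_width: 0.0855
finger_force: 0.0
clock: 2.5
position: [0.4408, 0.3204, 0.2315]
tool_rot: [3.141, 0.0, 2.785]
force: [0.7, -0.2, 1.4]
grip_width: 0.0852
finger_force: 0.0
[0.4408 0.3204 0.2315] [3.1413 0.0001 2.7848] [-0.7605  0.3942  0.0308  1.8147 -0.0148  0.9327  0.4908]
[[ 0.3504  0.9023  0.2512  0.377 ]
 [ 0.9366 -0.3378 -0.0929  0.3442]
 [ 0.001   0.2678 -0.9635  0.3742]
 [ 0.      0.      0.      1.    ]] 65.74307574696329
[[-0.0012 -0.9635 -0.2677  0.0681]
 [ 1.     -0.0014  0.0004  0.    ]
 [-0.0007 -0.2677  0.9635 -0.1428]
 [ 0.      0.      0.      1.    ]]
[192.4586 308.529 ] [225.5583 289.2277]
```

```bash
python3 -m inch '[[-0.03,-0.017,0,0,0,0,0],[-0.03,-0.017,0,0,0,0,0],[-0.03,-0.017,0,0,0,0,0],[-0.03,-0.017,0,0,0,0,0],[-0.03,-0.002,0,0,0,0,0]]';python3 -m inch '[[0,0,0,0,0,0,0],[0,0,0,0,0,0,0]]'
python3 - <<'E'
from h import *
np.set_printoptions(precision=4,suppress=True)
s=telemetry.observe();print(s["position"],s["tool_rot"],s["qpos"]);c=calibration("wrist");im=grab_frame("wrist");cv2.imwrite("pics/w1.png",cv2.resize(im[:,:,::-1],(800,600)))
for l,z in[("punch",.052),("punch_tip",.052),("rack",0),("screwdriver",.056)]:
    for d in landmark_of(l,"wrist")[:2]: print(l,d["score"],d["xy"],onz(c,d["xy"],z))
for d in outline_of("punch","wrist")[:2]:
    print(d["rect"],d["score"]); ys,xs=np.nonzero(d["region"]); print(len(xs))
    P=np.array([onz(c,p,.052)[:2] for p in zip(xs[::5],ys[::5])]);m=P.mean(0);u=np.linalg.svd(P-m)[2][0];u*=np.sign(u[0]);t=(P-m)@u;print(m,np.degrees(np.arctan2(u[1],u[0])),m+u*np.percentile(t,.5),m+u*np.percentile(t,99.5))
E
```

```text
clock: 3.0
position: [0.5569, 0.201, 0.2317]
tool_rot: [-3.141, 0.0, 2.783]
force: [-0.5, 0.3, 0.7]
grip_width: 0.0859
finger_force: 0.0
clock: 3.2
position: [0.5562, 0.2033, 0.231]
tool_rot: [-3.141, -0.0, 2.784]
force: [-0.5, 0.6, -0.3]
grip_width: 0.0854
finger_force: 0.0
[0.5562 0.2033 0.231 ] [-3.1414 -0.0004  2.7839] [-0.5014  0.4706  0.0721  1.6936 -0.0395  0.9792  0.798 ]
punch 0.91 [19.9, 75.2] [0.3653 0.0109 0.052 ]
punch 0.88 [247.7, 193.7] [0.5705 0.1896 0.052 ]
punch_tip 0.97 [244.9, 300.6] [0.6989 0.1367 0.052 ]
punch_tip 0.83 [173.5, 8.3] [0.3695 0.1886 0.052 ]
rack 0.62 [281.4, 187.8] [0.5911 0.2273 0.    ]
screwdriver 0.83 [319.4, 202.6] [0.6074 0.2616 0.056 ]
[240.1, 141.2, 256.7, 302.5] 0.69
1746
[0.5922 0.1811] -24.238588143078726 [0.5195 0.2139] [0.6973 0.1338]
[1.5, 4.9, 172.0, 93.3] 0.56
3338
[0.365  0.0753] 88.10067279155253 [ 0.362  -0.0156] [0.3687 0.1876]
```

View pics/w1.png

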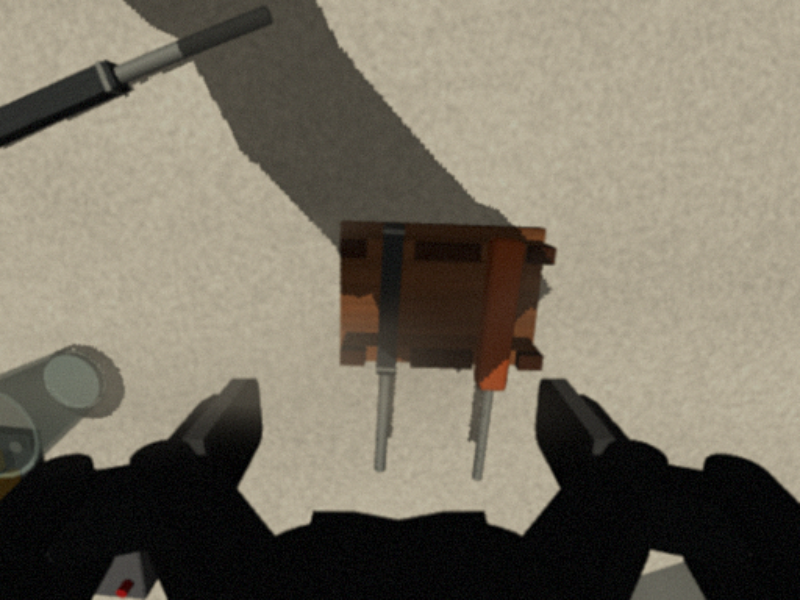

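The wrist picture shows the punch in the left slot: handle from (393,232) to (386,370), tip at (380,468), of 800x600. The screwdriver is in the right slot at (497,310).

```bash
python3 -m inch '[[0,0,0,0,0,0.055,0.4],[-0.03,-0.0065,0,0,0,0,0.4],[0,0,0.04,0,0,0,0.4],[0,0,0.04,0,0,0,0.4],[0,0,0.04,0,0,0,0.4]]';python3 -m inch '[[0,0,0,0,0,0,0.4],[0,0,0,0,0,0,0.4]]'
python3 - <<'E'
from h import *
np.set_printoptions(precision=4,suppress=True)
s=telemetry.observe();print(s["position"],s["tool_rot"],s["qpos"]);c=calibration("wrist");im=grab_frame("wrist");cv2.imwrite("pics/w2.png",cv2.resize(im[:,:,::-1],(800,600)))
for l,z in[("punch",.052),("punch_tip",.052)]:
    for d in landmark_of(l,"wrist")[:2]: print(l,d["score"],d["xy"],onz(c,d["xy"],z))
for d in outline_of("punch","wrist")[:1]:
    ys,xs=np.nonzero(d["region"]);print(d["rect"])
    P=np.array([onz(c,p,.056)[:2] for p in zip(xs[::5],ys[::5])]);m=P.mean(0);u=np.linalg.svd(P-m)[2][0];u*=np.sign(u[0]);t=(P-m)@u;print(m,np.degrees(np.arctan2(u[1],u[0])),m+u*np.percentile(t,.5),m+u*np.percentile(t,99.5))
E
```

```text
clock: 4.0
position: [0.5809, 0.1859, 0.1102]
tool_rot: [3.141, 0.001, 2.73]
force: [1.8, 0.6, -0.2]
grip_width: 0.0516
finger_force: 0.0
clock: 4.2
position: [0.5811, 0.1858, 0.1121]
tool_rot: [-3.141, -0.0, 2.73]
force: [1.7, 1.1, 0.5]
grip_width: 0.0515
finger_force: 0.0
[0.5811 0.1858 0.1121] [-3.1413 -0.0002  2.73  ] [-0.4556  0.6442  0.0719  1.7415 -0.0626  0.7585  0.8066]
punch 0.72 [256.5, 194.1] [0.5694 0.1923 0.052 ]
[245.6, 114.1, 266.6, 331.9]
[0.5808 0.1862] -24.15857703630853 [0.5195 0.2138] [0.6705 0.146 ]
```

View pics/w2.png

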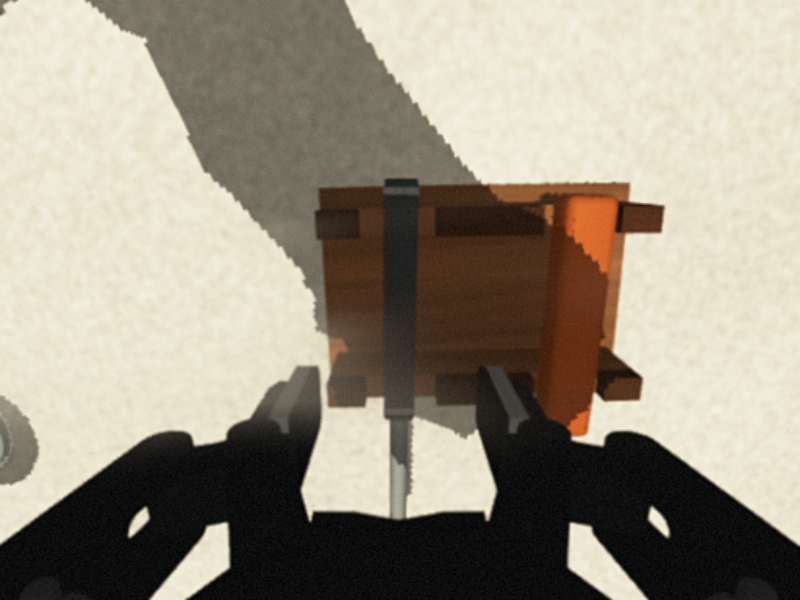

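The wrist picture is centred: the punch handle runs straight down at column 400, between the fingers (320 and 480) and between the bars. I lower and grip.

```bash
python3 -m inch '[[0,0,0.03,0,0,0,0.4],[0,0,0.03,0,0,0,0.4],[0,0,0.018,0,0,0,0.4],[0,0,0,0,0,0,0.4],[0,0,0,0,0,0,1]]' 60;python3 -m inch '[[0,0,0,0,0,0,1],[0,0,0,0,0,0,1],[0,0,0,0,0,0,1],[0,0,0,0,0,0,1],[0,0,0,0,0,0,1]]' 100
```

```text
clock: 4.9
position: [0.5817, 0.1858, 0.0346]
tool_rot: [3.141, 0.001, 2.73]
force: [0.6, -0.2, 0.9]
grip_width: 0.0383
finger_force: 0.0
clock: 5.4
position: [0.5819, 0.1859, 0.0351]
tool_rot: [3.14, 0.002, 2.729]
force: [-3.7, -1.1, 12.2]
grip_width: 0.0117
finger_force: 97.7
```

```bash
python3 -m inch '[[0,0,-0.01,0,0,0,1],[0,0,-0.03,0,0,0,1],[0,0,-0.04,0,0,0,1],[0,0,-0.04,0,0,0,1],[0,0,-0.04,0,0,0,1]]';python3 -m inch '[[0,0,0,0,0,0,1],[0,0,0,0,0,0,1]]'
python3 - <<'E'
from h import *
np.set_printoptions(precision=4,suppress=True)
s=telemetry.observe();print(s["position"],s["tool_rot"],s["qpos"],s["force"],s["moment"])
a=calibration("scene");b=calibration("side");w=calibration("wrist")
A=grab_frame("scene");B=grab_frame("side");W=grab_frame("wrist")
h=lambda c,im,p,r:cv2.resize(im[int(p[1])-r:int(p[1])+r,int(p[0])-r:int(p[0])+r,::-1],(400,400),interpolation=cv2.INTER_CUBIC)
cv2.imwrite("pics/lift.png",np.hstack([h(a,A,proj(a,s["position"]),45),h(b,B,proj(b,s["position"]),45)]))
for l in["punch","punch_tip"]:
  for n,c in[("scene",a),("side",b),("wrist",w)]:
    print(l,n,[(np.round(d["xy"],1).tolist(),round(d["score"],2)) for d in landmark_of(l,n)[:3]])
E
```

```text
clock: 5.9
position: [0.5808, 0.1854, 0.1961]
tool_rot: [3.141, 0.001, 2.73]
force: [0.8, 0.2, -2.5]
grip_width: 0.0115
finger_force: 97.9
clock: 6.1
position: [0.5813, 0.1857, 0.1948]
tool_rot: [3.14, 0.001, 2.73]
force: [0.1, 1.3, -2.4]
grip_width: 0.0124
finger_force: 98.1
[0.5813 0.1857 0.1948] [3.1399 0.0015 2.7298] [-0.4658  0.5381  0.0866  1.6837 -0.0558  0.9199  0.8013] [ 0.0756  1.3271 -2.3975] [ 0.0117  0.0062 -0.0065]
punch scene [([301.9, 169.0], 0.66), ([310.8, 216.0], 0.62)]
punch side [([195.7, 209.6], 0.61), ([265.0, 123.0], 0.49)]
punch wrist [([255.1, 235.8], 0.96)]
punch_tip scene [([263.4, 230.4], 0.54), ([347.6, 208.5], 0.53)]
punch_tip side [([201.7, 181.9], 0.76), ([302.9, 132.5], 0.56), ([224.3, 273.1], 0.49)]
punch_tip wrist []
```

View pics/lift.png

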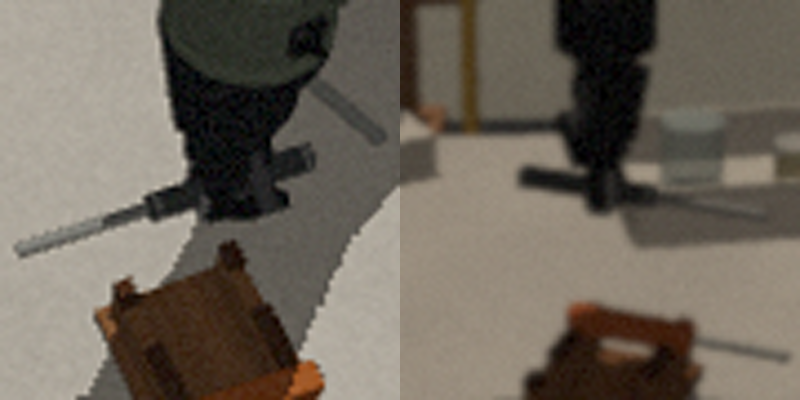

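Punch held level in both crops (tip at 20,250 in the scene crop and 770,213 in the side crop), rack slot empty. Next, the fork.

```bash
python3 -m inch '[[-0.015,-0.032,-0.0125,0,0,0,1],[-0.015,-0.032,-0.0125,0,0,0,1],[-0.015,-0.032,-0.0125,0,0,0,1],[-0.015,-0.032,-0.0125,0,0,0,1],[-0.015,-0.032,-0.0125,0,0,0,1]]';python3 -m inch '[[-0.015,-0.032,-0.0125,0,0,0,1],[-0.015,-0.032,-0.0125,0,0,0,1],[-0.015,-0.032,-0.0125,0,0,0,1],[-0.015,-0.032,-0.0125,0,0,0,1],[-0.015,-0.032,-0.0125,0,0,0,1]]';python3 -m inch '[[0,0,0,0,0,0,1],[0,0,0,0,0,0,1]]'
cat > look.py <<'E'
from h import *
import sys,pickle
np.set_printoptions(precision=4,suppress=True)
s=telemetry.observe();print(s["position"],s["tool_rot"],s["qpos"])
c=calibration("wrist");im=grab_frame("wrist");cv2.imwrite(f"pics/{sys.argv[1]}.png",cv2.resize(im[:,:,::-1],(800,600)))
o={}
for l,z in[("fork",0),("bore_in",.085),("bore_out",.085),("tray",.004),("pin",.085),("pin_tail",.085),("pulley",.085),("beaker",0),("bottle",0),("meterbox",0)]:
    D=landmark_of(l,"wrist")
    for d in D[:2]: print(l,round(d["score"],2),np.round(d["xy"],1),onz(c,d["xy"],z))
    o[l]=D
pickle.dump((c,o),open(sys.argv[1]+".pkl","wb"))
E
python3 look.py f1
```

```text
clock: 7.05
position: [0.5855, 0.0075, 0.2562]
tool_rot: [-3.142, -0.0, 2.73]
force: [-0.1, -0.4, -1.4]
grip_width: 0.0118
finger_force: 98.0
clock: 7.55
position: [0.5901, -0.1691, 0.3187]
tool_rot: [-3.142, -0.0, 2.73]
force: [0.6, 0.9, -2.4]
grip_width: 0.0118
finger_force: 98.0
clock: 7.75
position: [0.5902, -0.1683, 0.3181]
tool_rot: [3.142, -0.0, 2.728]
force: [-0.7, 0.8, -3.2]
grip_width: 0.0122
finger_force: 98.2
[ 0.5902 -0.1683  0.3181] [ 3.1416 -0.0001  2.7283] [ 0.0618  0.4333  0.1745  1.5289 -0.0788  1.1864  1.4075]
fork 0.62 [213.  188.4] [ 0.6063 -0.248   0.    ]
fork 0.39 [206.3 167.4] [ 0.5714 -0.2428  0.    ]
bore_in 0.7 [206.2 176.9] [ 0.5745 -0.2296  0.085 ]
bore_out 0.79 [207.3 226.5] [ 0.6365 -0.2586  0.085 ]
tray 0.8 [215.9 256.7] [ 0.715  -0.2949  0.004 ]
pin 0.2 [498.1  53.6] [0.5779 0.1607 0.085 ]
pin_tail 0.44 [206.6 168.7] [ 0.5651 -0.2244  0.085 ]
pulley 0.55 [204.8 199.6] [ 0.6011 -0.2448  0.085 ]
beaker 0.87 [284.7 118. ] [ 0.5513 -0.1016  0.    ]
bottle 0.57 [140.7 109.8] [ 0.4521 -0.295   0.    ]
meterbox 0.8 [294.7 210.9] [ 0.6942 -0.1424  0.    ]
meterbox 0.43 [209.2 174.6] [ 0.5836 -0.2437  0.    ]
```

View pics/f1.png

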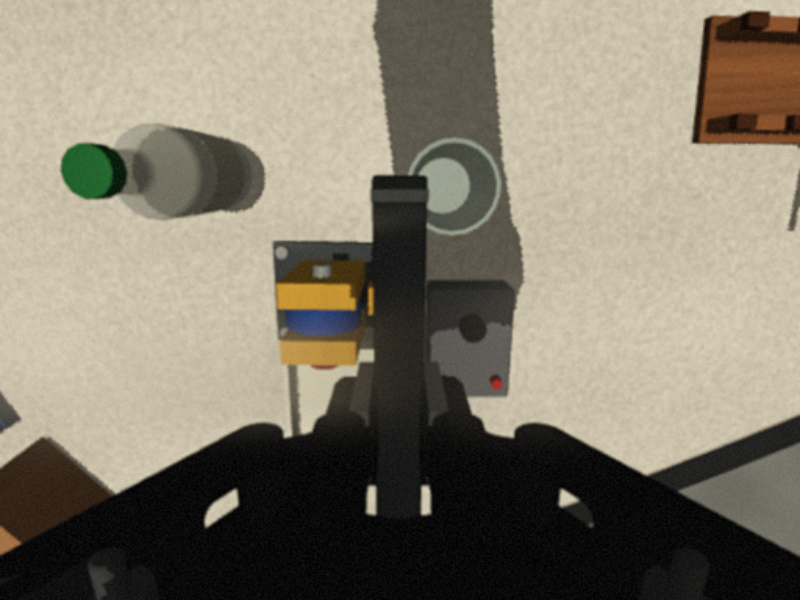

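The wrist picture shows the fork at (320,310) of 800x600, the pin's plain end at (321,270), the pulley at (320,318) and the red head at (322,367). The punch hangs in front at column 400. I take a second view from the other side to triangulate.

```bash
python3 -m inch '[[0,-0.035,0,0,0,0,1],[0,-0.035,0,0,0,0,1],[0,-0.035,0,0,0,0,1],[0,-0.035,0,0,0,0,1],[0,-0.01,0,0,0,0,1]]';python3 -m inch '[[0,0,0,0,0,0,1],[0,0,0,0,0,0,1]]'; python3 look.py f2
python3 - <<'E'
from h import *
import pickle
np.set_printoptions(precision=4,suppress=True)
V=[pickle.load(open(f"f{i}.pkl","rb")) for i in(1,2)]
for l in V[0][1]:
    if all(v[1][l] for v in V):print(l,*tri([(v[0],v[1][l][0]["xy"]) for v in V]))
a=calibration("scene");b=calibration("side")
E
```

```text
clock: 8.8
position: [0.5282, -0.309, 0.3185]
tool_rot: [-3.14, 0.0, 2.725]
force: [-0.3, -0.3, -2.0]
grip_width: 0.0119
finger_force: 98.2
clock: 9.0
position: [0.5309, -0.3042, 0.3182]
tool_rot: [3.141, -0.0, 2.731]
force: [1.0, 0.7, -1.5]
grip_width: 0.0121
finger_force: 98.2
[ 0.5309 -0.3042  0.3182] [ 3.141  -0.0001  2.7306] [ 0.279   0.4319  0.211   1.5354 -0.0955  1.1844  1.667 ]
fork 0.88 [307.2 183.7] [ 0.6005 -0.2427  0.    ]
bore_in 0.59 [325.2 178.5] [ 0.579  -0.2251  0.085 ]
bore_out 0.9 [317.3 221.7] [ 0.6308 -0.2553  0.085 ]
bore_out 0.57 [319.7 202. ] [ 0.606  -0.2427  0.085 ]
tray 0.9 [303.4 261.3] [ 0.7239 -0.2973  0.004 ]
pin_tail 0.6 [321.3 167.8] [ 0.5638 -0.2249  0.085 ]
pulley 0.58 [321.8 200.6] [ 0.6053 -0.2395  0.085 ]
beaker 0.64 [381.5 117.3] [ 0.5491 -0.1013  0.    ]
bottle 0.88 [240.5 112.1] [ 0.4574 -0.2948  0.    ]
meterbox 0.73 [383.7 207.8] [ 0.6891 -0.1412  0.    ]
fork [ 0.6014 -0.2445  0.0088] [0.003546987692591942, 0.0035469876925920676]
bore_in [ 0.5737 -0.2267  0.0996] [0.0011075488463939424, 0.0011075488463936898]
bore_out [ 0.6328 -0.2564  0.0876] [0.0030431788419059153, 0.0030431788419058225]
tray [ 0.7168 -0.2954  0.0091] [0.004002360739634143, 0.004002360739634291]
pin_tail [ 0.5649 -0.2247  0.0827] [0.0004711516254029272, 0.00047115162540301654]
pulley [ 0.5988 -0.2408  0.1009] [0.0007781092426146529, 0.000778109242614602]
beaker [ 0.5504 -0.101  -0.0019] [0.0010745689684516508, 0.001074568968451476]
bottle [ 0.4555 -0.2935  0.0073] [0.002365742517049053, 0.002365742517049024]
meterbox [ 0.6921 -0.1415 -0.0009] [0.002425869451457337, 0.0024258694514574797]
```

View pics/f2.png

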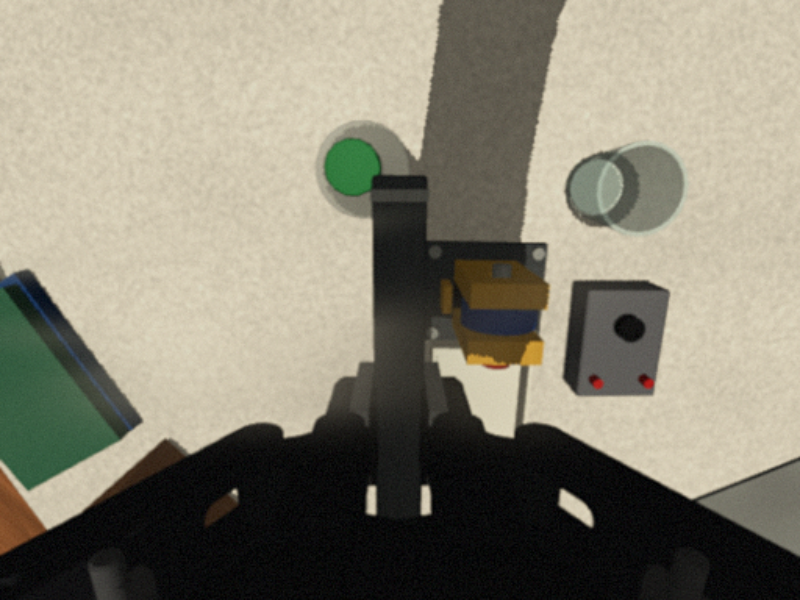

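```bash
cat > ov.py <<'E'
from h import *
import pickle,sys
cx,cy,yaw=map(float,sys.argv[1:4]);t=np.radians(yaw)
Rz=np.array([[np.cos(t),-np.sin(t),0],[np.sin(t),np.cos(t),0],[0,0,1]])
out=[]
for n in("f1","f2"):
    c=pickle.load(open(n+".pkl","rb"))[0];im=cv2.resize(cv2.imread(f"pics/{n}.png"),(512,384),interpolation=cv2.INTER_AREA)
    q=lambda p:proj(c,Rz@np.array(p)+[cx,cy,0]);m=q([0,0,.1]);o=(m-33).astype(int);s=6.
    I=cv2.resize(im[o[1]:o[1]+66,o[0]:o[0]+66],(396,396),interpolation=cv2.INTER_CUBIC)
    I=np.clip(I.astype(float)*1.4,0,255).astype(np.uint8)
    def poly(P,col):
        A=np.array([(q(p)-o+.5)*s for p in P]).astype(np.int32);cv2.polylines(I,[A],True,col,1)
    for x0 in(-.033,.013): poly([(x0,-.03,.118),(x0+.02,-.03,.118),(x0+.02,.03,.118),(x0,.03,.118)],(0,0,255))
    poly([(-.05,-.06,.012),(.05,-.06,.012),(.05,.06,.012),(-.05,.06,.012)],(0,255,0))
    poly([(-.04,-.008,.085),(-.033,-.008,.085),(-.033,.008,.085),(-.04,.008,.085)],(255,0,255))
    out.append(I)
cv2.imwrite("pics/ov.png",np.hstack(out))
E
python3 ov.py .604 -.243 -25
```

```text
(no output)
```

View pics/ov.png

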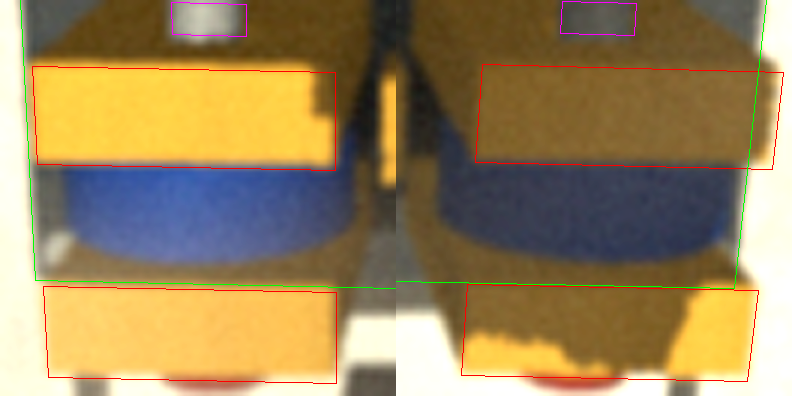

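The overlay matches within 1–2 mm. The fork fit comes to about (0.6032,-0.2433), yaw -24.2°. The pin's plain end shows at (206,20) on the left and (597,20) on the right, close to the model. Now to the standoff behind the plain end.

```bash
python3 -m inch '[[0.031,0.0174,0,0,0,0.0115,1],[0.031,0.0174,0,0,0,0,1],[0.031,0.0174,0,0,0,0,1],[0.031,0.0174,0,0,0,0,1],[0.031,0.0174,0,0,0,0,1]]';python3 -m inch '[[0,0,0.04,0,0,0,1],[0,0,0.04,0,0,0,1],[0,0,0.04,0,0,0,1],[0,0,0,0,0,0,1],[0,0,0,0,0,0,1]]'
cat > where.py <<'E'
from h import *
np.set_printoptions(precision=4,suppress=True)
s=telemetry.observe();p=s["position"];r=R.from_euler("xyz",s["tool_rot"]);M=r.as_matrix()
C=np.array([.6032,-.2433,.085]);t=np.radians(-24.2);F=np.array([[np.cos(t),-np.sin(t),0],[np.sin(t),np.cos(t),0],[0,0,1]])
tip=p+M@[-.127,0,-.017]
print("tcp",p,"rot",s["tool_rot"],"q",s["qpos"],"F",s["force"],"fork-frame force",F.T@s["force"])
print("tip in fork mm",1e3*F.T@(tip-C),"yaw err deg",np.degrees(s["tool_rot"][2])-180+24.2)
E
python3 where.py
python3 - <<'E'
from h import *
np.set_printoptions(precision=4,suppress=True)
s=telemetry.observe();a=calibration("scene");b=calibration("side")
tip=s["position"]+R.from_euler("xyz",s["tool_rot"]).as_matrix()@[-.127,0,-.017];print(tip,proj(a,tip),proj(b,tip))
A=grab_frame("scene");B=grab_frame("side")
for n in("scene","side"):print(n,[(np.round(d["xy"],1).tolist(),round(d["score"],2)) for d in landmark_of("punch_tip",n)[:3]])
print("lift",tri([(a,(263.4,230.4)),(b,(302.9,132.5))]))
h=lambda c,im:cv2.resize(im[int(proj(c,tip)[1])-33:,int(proj(c,tip)[0])-33:][:66,:66,::-1],(396,396),interpolation=cv2.INTER_CUBIC)
cv2.imwrite("pics/tip.png",np.hstack([h(a,A),h(b,B)]))
E
```

```text
clock: 10.05
position: [0.4235, -0.1614, 0.3183]
tool_rot: [3.142, 0.0, 2.718]
force: [0.0, 0.2, -1.9]
grip_width: 0.0119
finger_force: 98.2
clock: 10.55
position: [0.4246, -0.1626, 0.1991]
tool_rot: [-3.141, -0.001, 2.718]
force: [0.4, 0.3, -1.7]
grip_width: 0.0121
finger_force: 98.0
tcp [ 0.4246 -0.1626  0.1991] rot [-3.1413 -0.0005  2.718 ] q [ 0.1094  0.301   0.1538  2.0712 -0.0648  0.7744  1.4499] F [ 0.3771  0.2718 -1.7047] fork-frame force [ 0.2325  0.4025 -1.7047]
tip in fork mm [-68.9427   0.2462 131.075 ] yaw err deg -0.07091610137418414
[ 0.5404 -0.2148  0.2161] [219.0412 127.5843] [258.1034 184.7531]
scene [([346.6, 204.9], 0.7), ([220.2, 127.5], 0.56)]
side [([257.7, 185.6], 0.86), ([283.8, 257.3], 0.6), ([203.1, 180.2], 0.52)]
lift (array([0.6915, 0.1325, 0.207 ]), [0.001750207970409055, 0.001750207970409014])
```

```bash
python3 -m inch '[[0,0,0.04,0,0,0,1],[0,0,0.04,0,0,0,1],[0,0,0.04,0,0,0,1],[0,0,0.009,0,0,0,1],[0,0,0,0,0,0,1]]' 110; python3 -m inch '[[0,0,0,0,0,0,1],[0,0,0,0,0,0,1]]';python3 where.py
python3 - <<'E'
from h import *
np.set_printoptions(precision=4,suppress=True)
s=telemetry.observe();a=calibration("scene");b=calibration("side")
M=R.from_euler("xyz",s["tool_rot"]).as_matrix()
tip=s["position"]+M@[-.127,0,-.017];print(tip,proj(a,tip),proj(b,tip))
A=grab_frame("scene");B=grab_frame("side");o=[]
for n in("scene","side"):
  for l in("punch_tip","pin_tail","bore_in"):print(n,l,[(np.round(d["xy"],1).tolist(),round(d["score"],2)) for d in landmark_of(l,n)[:3]])
C=np.array([.6032,-.2433,.085]);t=np.radians(-24.2);u=np.array([np.cos(t),np.sin(t),0])
for c,im in((a,A),(b,B)):
  m=proj(c,tip+u*.03);k=(m-33).astype(int);I=cv2.resize(im[k[1]:k[1]+66,k[0]:k[0]+66,::-1],(396,396),interpolation=cv2.INTER_CUBIC);I=np.clip(I*1.5,0,255).astype(np.uint8)
  for p,col in((tip,(0,0,255)),(C-.033*u,(0,255,0)),(C-.04*u,(255,0,255))):
    q=(proj(c,p)-k+.5)*6;cv2.circle(I,tuple(int(x) for x in q),2,col,-1)
  o.append(I)
cv2.imwrite("pics/tip2.png",np.hstack(o))
E
```

```text
clock: 11.25
position: [0.4244, -0.1625, 0.0695]
tool_rot: [-3.141, -0.001, 2.718]
force: [1.1, 0.1, 0.2]
grip_width: 0.0119
finger_force: 108.9
clock: 11.45
position: [0.4256, -0.1627, 0.0711]
tool_rot: [3.141, 0.003, 2.718]
force: [-0.5, -0.7, -2.3]
grip_width: 0.0118
finger_force: 108.9
tcp [ 0.4256 -0.1627  0.0711] rot [3.141  0.0029 2.7182] q [ 0.1564  0.5339  0.1019  2.1654 -0.1207  0.4446  1.5005] F [-0.4574 -0.6963 -2.2896] fork-frame force [-0.1318 -0.8226 -2.2896]
tip in fork mm [-68.1079   0.5242   3.456 ] yaw err deg -0.059642428432130856
[ 0.5413 -0.2149  0.0885] [220.6944 153.5218] [258.5914 225.9918]
scene punch_tip [([223.3, 152.0], 0.75), ([347.8, 210.8], 0.56), ([198.9, 210.3], 0.33)]
scene pin_tail [([202.3, 157.7], 0.31)]
scene bore_in [([207.7, 159.5], 0.97)]
side punch_tip [([256.3, 224.2], 0.6), ([314.7, 236.4], 0.5)]
side pin_tail []
side bore_in [([266.2, 230.7], 0.81)]
```

View pics/tip2.png

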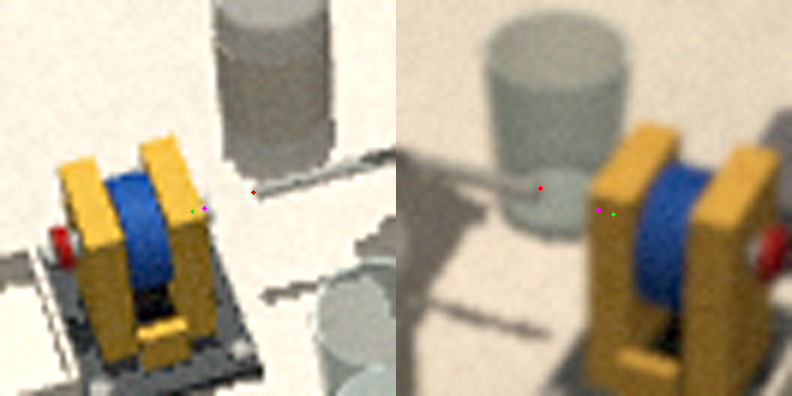

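The crops show the drift tip (255,192 left / 540,190 right) in line with the bore mouth, and the pin's tail at about (208,212) on the left. I advance carefully.

```bash
python3 -m inch '[[-0.008,0,0.0015,0,0,0,1],[-0.008,0,0,0,0,0,1],[-0.004,0,0,0,0,0,1],[-0.002,0,0,0,0,0,1],[-0.002,0,0,0,0,0,1]]';python3 where.py; python3 -m inch '[[-0.002,0,0,0,0,0,1],[-0.002,0,0,0,0,0,1],[-0.002,0,0,0,0,0,1],[-0.002,0,0,0,0,0,1],[-0.002,0,0,0,0,0,1]]';python3 where.py
```

```text
clock: 12.35
position: [0.4463, -0.1723, 0.0677]
tool_rot: [-3.141, -0.0, 2.718]
force: [0.1, -0.2, -0.7]
grip_width: 0.0119
finger_force: 108.9
tcp [ 0.4463 -0.1723  0.0677] rot [-3.1415 -0.0003  2.7182] q [ 0.1666  0.5648  0.1025  2.1076 -0.12    0.4748  1.5075] F [ 0.1251 -0.2153 -0.717 ] fork-frame force [ 0.2024 -0.1451 -0.717 ]
tip in fork mm [-45.1473   0.2908  -0.3423] yaw err deg -0.05959770345389259
clock: 12.85
position: [0.4527, -0.1754, 0.0671]
tool_rot: [-3.141, -0.006, 2.718]
force: [-13.4, 5.6, -1.3]
grip_width: 0.0115
finger_force: 109.1
tcp [ 0.4527 -0.1754  0.0671] rot [-3.141  -0.006   2.7183] q [ 0.17    0.5752  0.103   2.0857 -0.1196  0.4922  1.51  ] F [-13.3987   5.5835  -1.2866] fork-frame force [-14.51    -0.3996  -1.2866]
tip in fork mm [-38.0412   0.1297  -1.7177] yaw err deg -0.05087660453786569
```

```bash
python3 -m inch '[[-0.003,0,-0.0005,0,0,0,1],[-0.003,0,-0.0005,0,0,0,1],[-0.003,0,0,0,0,0,1],[-0.003,0,0,0,0,0,1],[-0.003,0,0,0,0,0,1]]';python3 where.py; python3 -m inch '[[-0.003,0,0,0,0,0,1],[-0.003,0,0,0,0,0,1],[-0.003,0,0,0,0,0,1]]';python3 where.py
```

```text
clock: 13.35
position: [0.4661, -0.1815, 0.0679]
tool_rot: [-3.141, -0.007, 2.718]
force: [-14.4, 6.9, -1.4]
grip_width: 0.0119
finger_force: 109.1
tcp [ 0.4661 -0.1815  0.0679] rot [-3.141  -0.0067  2.7183] q [ 0.1748  0.5891  0.1047  2.0478 -0.1187  0.517   1.5132] F [-14.438    6.9094  -1.4166] fork-frame force [-16.0015   0.3837  -1.4166]
tip in fork mm [-23.3084   0.0819  -0.946 ] yaw err deg -0.05073667774626145
clock: 13.65
position: [0.4743, -0.1851, 0.0679]
tool_rot: [-3.141, -0.007, 2.718]
force: [-14.1, 6.4, -0.3]
grip_width: 0.012
finger_force: 109.1
tcp [ 0.4743 -0.1851  0.0679] rot [-3.141  -0.0068  2.7184] q [ 0.1778  0.5987  0.1053  2.025  -0.1184  0.5303  1.5151] F [-14.1395   6.3739  -0.2772] fork-frame force [-15.5097   0.0177  -0.2772]
tip in fork mm [-14.3193   0.0979  -0.978 ] yaw err deg -0.049799652353886614
```

```bash
python3 -m inch '[[-0.004,0,0,0,0,0,1],[-0.004,0,0,0,0,0,1],[-0.004,0,0,0,0,0,1],[-0.004,0,0,0,0,0,1],[-0.004,0,0,0,0,0,1]]';python3 where.py; python3 -m inch '[[-0.004,0,0,0,0,0,1],[-0.004,0,0,0,0,0,1],[-0.004,0,0,0,0,0,1],[-0.004,0,0,0,0,0,1]]';python3 where.py
```

```text
clock: 14.15
position: [0.4927, -0.1934, 0.0679]
tool_rot: [-3.141, -0.007, 2.718]
force: [-14.5, 6.3, -0.9]
grip_width: 0.0119
finger_force: 109.2
tcp [ 0.4927 -0.1934  0.0679] rot [-3.1411 -0.0066  2.7183] q [ 0.1842  0.6204  0.1069  1.9736 -0.1179  0.5601  1.5192] F [-14.5353   6.3226  -0.9074] fork-frame force [-15.8497  -0.1914  -0.9074]
tip in fork mm [ 5.8272  0.0907 -0.9496] yaw err deg -0.05242672297969264
clock: 14.55
position: [0.5075, -0.2, 0.0678]
tool_rot: [-3.141, -0.006, 2.718]
force: [-11.1, 5.4, -3.5]
grip_width: 0.0119
finger_force: 108.9
tcp [ 0.5075 -0.2     0.0678] rot [-3.1411 -0.0061  2.7184] q [ 0.1892  0.6383  0.108   1.9317 -0.1176  0.5838  1.5222] F [-11.0757   5.3662  -3.5361] fork-frame force [-12.3021   0.3544  -3.5361]
tip in fork mm [22.1136  0.1384 -0.9611] yaw err deg -0.0498939162677523
```

```bash
python3 -m inch '[[-0.004,0,0,0,0,0,1],[-0.004,0,0,0,0,0,1],[-0.004,0,0,0,0,0,1]]';python3 where.py; python3 -m inch '[[-0.003,0,0,0,0,0,1],[-0.003,0,0,0,0,0,1],[0,0,0,0,0,0,1]]';python3 where.py
python3 - <<'E'
from h import *
for n in("scene","side"):
  im=grab_frame(n)
  for l in("pin","pin_tail","pulley","tray","punch_tip"):print(n,l,[(np.round(d["xy"],1).tolist(),round(d["score"],2)) for d in landmark_of(l,n)[:2]])
  cv2.imwrite(f"pics/{n}9.png",im[:,:,::-1])
E
```

```text
clock: 14.85
position: [0.5207, -0.2058, 0.0685]
tool_rot: [-3.141, -0.001, 2.718]
force: [-0.8, 0.4, -2.1]
grip_width: 0.0114
finger_force: 108.8
tcp [ 0.5207 -0.2058  0.0685] rot [-3.1415 -0.0012  2.7183] q [ 0.1928  0.6516  0.1091  1.8978 -0.1174  0.5995  1.5243] F [-0.8035  0.4197 -2.0821] fork-frame force [-0.905   0.0534 -2.0821]
tip in fork mm [36.442   0.2638  0.3346] yaw err deg -0.05062548973380743
clock: 15.15
position: [0.527, -0.2086, 0.0689]
tool_rot: [3.142, 0.001, 2.718]
force: [-0.4, 0.3, -2.6]
grip_width: 0.0121
finger_force: 108.9
tcp [ 0.527  -0.2086  0.0689] rot [3.1416 0.0006 2.7182] q [ 0.1946  0.6581  0.1096  1.881  -0.1173  0.608   1.5252] F [-0.4458  0.2928 -2.5956] fork-frame force [-0.5266  0.0843 -2.5956]
tip in fork mm [43.2678  0.272   0.9386] yaw err deg -0.05717736488781
scene pin [([181.8, 174.3], 0.48), ([229.9, 151.6], 0.29)]
scene pin_tail [([189.7, 165.1], 0.65)]
scene pulley [([199.1, 159.4], 0.51)]
scene tray [([167.3, 181.6], 0.84), ([200.0, 158.9], 0.71)]
scene punch_tip [([345.5, 207.1], 0.89)]
side pin [([308.8, 250.4], 0.56)]
side pin_tail [([295.2, 244.5], 0.76), ([260.2, 227.6], 0.58)]
side pulley [([312.3, 231.2], 0.6), ([283.5, 235.3], 0.44)]
side tray [([323.7, 266.6], 0.73)]
side punch_tip [([203.1, 182.2], 0.59)]
```

Run:
```python
from h import *
np.set_printoptions(precision=4,suppress=True)
a=calibration("scene");b=calibration("side");C=np.array([.6032,-.2433,0]);F=R.from_euler("z",-24.2,degrees=True).as_matrix()
for p,q in(((181.8,174.3),(308.8,250.4)),((189.7,165.1),(295.2,244.5))):
  t,e=tri([(a,p),(b,q)]);print(F.T@(t-C),e)
# red head centroid
for n,c in(("scene",a),("side",b)):
  im=cv2.imread(f"pics/{n}9.png").astype(int);m=(im[...,2]>90)&(im[...,1]<.5*im[...,2])&(im[...,0]<.5*im[...,2]);q=proj(c,F@[.1,0,.04]+C);ys,xs=np.nonzero(m);k=np.hypot(xs-q[0],ys-q[1])<32;print(n,k.sum(),xs[k].mean(),ys[k].mean(),xs[k].min(),xs[k].max(),ys[k].min(),ys[k].max())
A=cv2.imread("pics/scene9.png");B=cv2.imread("pics/side9.png");o=[]
for c,I in((a,A),(b,B)):
  k=(proj(c,F@[.06,0,.06]+C)-33).astype(int);o.append(np.clip(cv2.resize(I[k[1]:k[1]+66,k[0]:k[0]+66],(396,396),interpolation=cv2.INTER_CUBIC)*1.4,0,255))
cv2.imwrite("pics/pin.png",np.hstack(o))
```

```text
[0.0725 0.0075 0.0443] [0.0005700532183199008, 0.0005700532183201526]
[ 0.0389 -0.0063  0.0635] [4.5985040356645456e-05, 4.598504035634126e-05]
scene 16 178.6875 187.1875 170 189 178 198
side 8 321.125 244.75 320 322 227 263[ WARN:0@0.624] global loadsave.cpp:1063 imwrite_ Unsupported depth image for selected encoder is fallbacked to CV_8U.
```

```bash
python3 -m inch '[[0,0,0,0,0,0,1],[0.004,0,0,0,0,0,1]]' ; python3 where.py
python3 - <<'E'
from h import *
np.set_printoptions(precision=4,suppress=True)
a=calibration("scene");b=calibration("side");C=np.array([.6032,-.2433,0]);F=R.from_euler("z",-24.2,degrees=True).as_matrix()
o=[];D={}
for n,c in(("scene",a),("side",b)):
  im=grab_frame(n)
  for l in("pin","pin_tail","pulley"): D[n,l]=[d["xy"] for d in landmark_of(l,n)[:1]]
  k=(proj(c,F@[.06,0,.06]+C)-33).astype(int);o.append(np.clip(cv2.resize(im[k[1]:k[1]+66,k[0]:k[0]+66,::-1],(396,396),interpolation=cv2.INTER_CUBIC)*1.4,0,255).astype(np.uint8))
cv2.imwrite("pics/pin2.png",np.hstack(o))
for l in("pin","pin_tail","pulley"):
  if D["scene",l] and D["side",l]:
    t,e=tri([(a,D["scene",l][0]),(b,D["side",l][0])]);print(l,F.T@(t-C),e[0])
E
```

```text
clock: 15.95
position: [0.5231, -0.2069, 0.0688]
tool_rot: [-3.142, 0.0, 2.718]
force: [-0.2, -0.1, -2.5]
grip_width: 0.012
finger_force: 108.9
tcp [ 0.5231 -0.2069  0.0688] rot [-3.1416  0.0004  2.7182] q [ 0.1933  0.6534  0.1093  1.8923 -0.1173  0.6017  1.5245] F [-0.1548 -0.1019 -2.5409] fork-frame force [-0.0995 -0.1565 -2.5409]
tip in fork mm [38.9714  0.2737  0.8332] yaw err deg -0.05713666309036469
pin_tail [-0.0261 -0.0162  0.0868] 0.06774105353453022
pulley [ 0.0016 -0.0073  0.0803] 0.0007170033999890398
```

View pics/pin2.png

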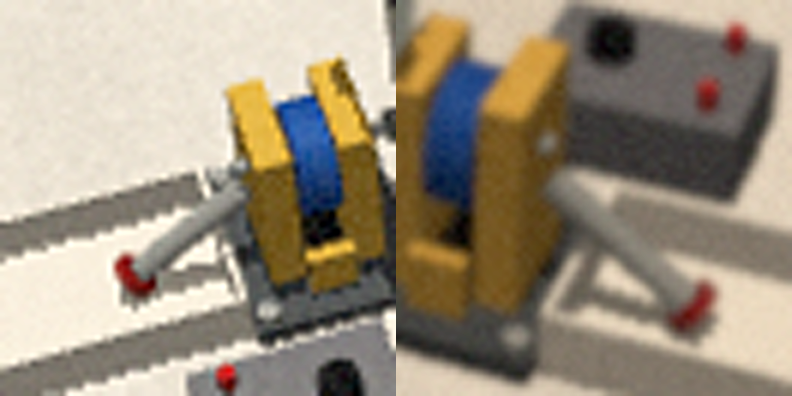

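The pin is out of the bore. Its red head is on the tray floor (135,272 left / 695,305 right), but its tail leans on the cheek under the bore (240,180 / 565,185). The pulley still hangs on the drift. I draw the punch back and then measure again with numbers, as my ten pictures are used.

```bash
python3 -m inch '[[0.008,0,0,0,0,0,1],[0.012,0,0,0,0,0,1],[0.012,0,0,0,0,0,1],[0.012,0,0,0,0,0,1],[0.012,0,0,0,0,0,1]]';python3 -m inch '[[0.012,0,0,0,0,0,1],[0.012,0,0,0,0,0,1],[0.012,0,0,0,0,0,1],[0.012,0,0,0,0,0,1],[0.012,0,0,0,0,0,1]]';python3 -m inch '[[0,0,0,0,0,0,1],[0,0,0,0,0,0,1],[0,0,0,0,0,0,1]]';python3 where.py
cat > pin.py <<'E'
from h import *
np.set_printoptions(precision=4,suppress=True)
C=np.array([.6032,-.2433,0]);F=R.from_euler("z",-24.2,degrees=True).as_matrix()
D={};cs={n:calibration(n) for n in("scene","side")}
for n,c in cs.items():
  im=grab_frame(n)[...,::-1].astype(int)
  for l in("pin","pin_tail","pulley"): D[n,l]=landmark_of(l,n)[:3];print(n,l,[(np.round(d["xy"],1).tolist(),round(d["score"],2)) for d in D[n,l]])
  m=((im[...,2]>60)&(im[...,1]<.5*im[...,2])&(im[...,0]<.5*im[...,2])).astype(np.uint8)
  q=proj(c,F@[.11,0,.03]+C);k,_,st,ce=cv2.connectedComponentsWithStats(m,connectivity=8)
  print(n,"red",[(ce[i].round(1).tolist(),st[i,:5].tolist()) for i in range(1,k) if st[i,4]>2 and np.hypot(*(ce[i]-q))<40])
  b=((im[...,0]>1.5*im[...,2])&(im[...,0]>40)).astype(np.uint8);q=proj(c,F@[0,0,.07]+C);k,_,st,ce=cv2.connectedComponentsWithStats(b)
  print(n,"blue",[(ce[i].round(1).tolist(),st[i,:5].tolist()) for i in range(1,k) if st[i,4]>8 and np.hypot(*(ce[i]-q))<40],"pulley up/down expected",proj(c,F@[0,0,.0835]+C),proj(c,F@[0,0,.054]+C))
for l in("pin","pin_tail","pulley"):
  for x in D["scene",l]:
    for y in D["side",l]:
      t,e=tri([(cs["scene"],x["xy"]),(cs["side"],y["xy"])])
      if e[0]<.006:print(l,F.T@(t-C),e[0])
E
python3 pin.py
```

```text
clock: 16.85
position: [0.4709, -0.1834, 0.0689]
tool_rot: [-3.142, -0.0, 2.718]
force: [0.3, 0.4, -2.6]
grip_width: 0.0117
finger_force: 109.1
clock: 17.35
position: [0.4163, -0.1588, 0.0689]
tool_rot: [-3.142, 0.0, 2.718]
force: [0.1, -0.1, -2.5]
grip_width: 0.012
finger_force: 109.0
clock: 17.65
position: [0.4177, -0.1593, 0.0689]
tool_rot: [3.142, 0.001, 2.718]
force: [0.1, 0.3, -1.0]
grip_width: 0.0116
finger_force: 109.0
tcp [ 0.4177 -0.1593  0.0689] rot [3.1415 0.0007 2.7183] q [ 0.1539  0.5307  0.1003  2.1854 -0.1217  0.4298  1.4986] F [ 0.1194  0.3325 -0.9903] fork-frame force [-0.0274  0.3522 -0.9903]
tip in fork mm [-76.6338   0.4506   0.9523] yaw err deg -0.053999486906452177
scene pin [([182.9, 171.9], 0.66)]
scene pin_tail [([192.0, 164.3], 0.67), ([200.5, 175.3], 0.38)]
scene pulley [([202.7, 164.3], 0.71)]
scene red [([172.1, 180.5], [170, 178, 6, 6, 15]), ([188.2, 197.5], [187, 196, 3, 4, 10]), ([192.8, 209.3], [192, 208, 3, 4, 9])]
scene blue [([203.3, 165.3], [199, 156, 10, 19, 121])] pulley up/down expected [201.0188 159.7412] [201.7335 165.1343]
side pin [([307.8, 248.5], 0.49)]
side pin_tail [([292.3, 243.6], 0.67)]
side pulley [([283.8, 245.4], 0.63)]
side red [([321.5, 228.5], [320, 227, 4, 4, 10]), ([319.4, 263.9], [317, 261, 5, 6, 14])]
side blue [([278.8, 242.6], [275, 231, 8, 23, 145])] pulley up/down expected [282.2987 233.558 ] [282.0118 242.4711]
pin [0.0685 0.0051 0.0518] 0.0020493589279671934
pin_tail [ 0.0309 -0.0064  0.0642] 4.8180785089306665e-05
pin_tail [0.0168 0.0275 0.0369] 0.0031624079701286826
pulley [ 0.001  -0.0038  0.0496] 0.005656688905126819
```

```bash
python3 -m inch '[[0,0,-0.046,0,0,0,1],[0,0,-0.046,0,0,0,1],[0,0,-0.046,0,0,0,1],[0,0,-0.046,0,0,0,1],[0,0,-0.046,0,0,0.1,1]]'; python3 -m inch '[[0,0,0,0,0,0.14,1],[0,0,0,0,0,0.14,1],[0,0,0,0,0,0.14,1],[0,0,0,0,0,0.14,1],[0,0,0,0,0,0.14,1]]';python3 -m inch '[[0,0,0,0,0,0.14,1],[0,0,0,0,0,0.14,1],[0,0,0,0,0,0.14,1],[0,0,0,0,0,0.14,1],[0,0,0,0,0,0.14,1]]'; python3 -m inch '[[0,0,0,0,0,0.071,1],[0,0,0,0,0,0,1]]';python3 where.py;python3 - <<'E'
from h import *
np.set_printoptions(precision=4,suppress=True)
a=calibration("scene");b=calibration("side");C=np.array([.6032,-.2433,0]);F=R.from_euler("z",-24.2,degrees=True).as_matrix()
t,e=tri([(a,(172.1,180.5)),(b,(319.4,263.9))]);print("head",F.T@(t-C),e)
E
```

```text
clock: 18.55
position: [0.4166, -0.1591, 0.3009]
tool_rot: [3.141, 0.0, 2.618]
force: [1.8, -0.5, -2.7]
grip_width: 0.0119
finger_force: 108.9
clock: 19.05
position: [0.417, -0.1591, 0.2988]
tool_rot: [-3.142, -0.0, 1.912]
force: [0.6, -0.1, -1.8]
grip_width: 0.0115
finger_force: 109.0
clock: 19.55
position: [0.417, -0.1591, 0.2987]
tool_rot: [-3.141, -0.0, 1.212]
force: [0.9, 0.7, -2.3]
grip_width: 0.0119
finger_force: 109.0
clock: 19.75
position: [0.417, -0.1591, 0.2988]
tool_rot: [-3.141, 0.0, 1.146]
force: [0.1, 0.7, -2.7]
grip_width: 0.0121
finger_force: 109.0
tcp [ 0.417  -0.1591  0.2988] rot [-3.1414  0.      1.1461] q [-0.0942  0.1582  0.3727  1.9716 -0.0672  1.0236 -0.1155] F [ 0.1287  0.6539 -2.72  ] fork-frame force [-0.1507  0.6492 -2.72  ]
tip in fork mm [-204.6495 -126.4715  230.7666] yaw err deg -90.13574828511368
head [ 0.1069 -0.0003  0.015 ] [0.00014754742467602028, 0.00014754742467575402]
```

```bash
python3 -m inch '[[0.025,0.0354,0,0,0,0,1],[0.025,0.0354,0,0,0,0,1],[0.025,0.0354,0,0,0,0,1],[0.025,0.0354,0,0,0,0,1],[0.025,0.0354,0,0,0,0,1]]'; python3 -m inch '[[0.025,0.0354,0,0,0,0,1],[0.025,0.0354,0,0,0,0,1],[0,0,0,0,0.128,0,1],[0,0,0,0,0.128,0,1],[0,0,0,0,0.128,0,1]]'; python3 -m inch '[[0,0,0,0,0,0,1],[0,0,0,0,0,0,1]]'; python3 where.py
```

```text
clock: 20.25
position: [0.6314, -0.1173, 0.2985]
tool_rot: [-3.141, -0.0, 1.15]
force: [0.1, 0.7, -1.5]
grip_width: 0.0119
finger_force: 109.0
clock: 20.75
position: [0.7154, -0.1015, 0.2987]
tool_rot: [3.14, -0.388, 1.151]
force: [-0.3, -0.0, -2.7]
grip_width: 0.012
finger_force: 109.0
clock: 20.95
position: [0.7145, -0.1027, 0.2984]
tool_rot: [-3.141, -0.383, 1.147]
force: [-0.1, 1.0, -2.3]
grip_width: 0.0117
finger_force: 109.0
tcp [ 0.7145 -0.1027  0.2984] rot [-3.1414 -0.3829  1.1471] q [ 0.1362  0.6149  0.1559  1.3371 -0.5091  1.1791  0.0316] F [-0.092   0.9566 -2.3087] fork-frame force [-0.476   0.8348 -2.3087]
tip in fork mm [ 43.7548  49.7451 181.74  ] yaw err deg -90.07767891418511
```

```bash
python3 -m inch '[[-0.0172,0,0.0319,0,0,0,1],[-0.0172,0,0.0319,0,0,0,1],[-0.0172,0,0.0319,0,0,0,1],[-0.0172,0,0.0319,0,0,0,1],[-0.0172,0,0.0319,0,0,0,1]]'; python3 -m inch '[[0,0,0,0,0,0,1],[0,0,0,0,0,0,1]]'; python3 where.py
python3 - <<'E'
from h import *
np.set_printoptions(precision=4,suppress=True)
s=telemetry.observe();a=calibration("scene");b=calibration("side");C=np.array([.6032,-.2433,0]);F=R.from_euler("z",-24.2,degrees=True).as_matrix()
tip=s["position"]+R.from_euler("xyz",s["tool_rot"]).as_matrix()@[-.127,0,-.017];print(proj(a,tip),proj(b,tip))
D={}
for n in("scene","side"):
  im=grab_frame(n)
  for l in("punch_tip","meterbox","pin","pin_tail"): D[n,l]=landmark_of(l,n)[:2];print(n,l,[(np.round(d["xy"],1).tolist(),round(d["score"],2)) for d in D[n,l]])
for d in D["scene","meterbox"][:1]: print("box",F.T@(onz(a,d["xy"],0)-C))
E
```

```text
clock: 21.45
position: [0.7071, -0.118, 0.1175]
tool_rot: [3.141, -0.383, 1.152]
force: [0.4, -0.0, -2.0]
grip_width: 0.0119
finger_force: 109.1
clock: 21.65
position: [0.7074, -0.1185, 0.1195]
tool_rot: [3.142, -0.384, 1.15]
force: [0.9, 0.0, -1.0]
grip_width: 0.0118
finger_force: 109.0
tcp [ 0.7074 -0.1185  0.1195] rot [ 3.1415 -0.3838  1.1495] q [ 0.1991  0.7857  0.0884  1.4964 -0.5839  0.8854  0.2198] F [ 0.888   0.0174 -1.0076] fork-frame force [ 0.8028  0.3799 -1.0076]
tip in fork mm [43.9759 32.3947  2.6894] yaw err deg -89.93735637609988
[190.675  170.0324] [302.1909 229.4232]
scene punch_tip [([348.2, 210.9], 0.61), ([168.3, 181.4], 0.59)]
scene meterbox [([197.2, 208.8], 0.61)]
scene pin [([183.5, 174.3], 0.46)]
scene pin_tail []
side punch_tip [([203.5, 183.7], 0.61), ([297.8, 231.6], 0.45)]
side meterbox [([314.4, 233.7], 0.79), ([227.7, 272.4], 0.55)]
side pin []
side pin_tail [([296.9, 241.4], 0.63)]
box [0.0574 0.1265 0.    ]
```

```bash
python3 -m inch '[[-0.0082,-0.001,0.0204,0,0,0,1],[-0.0082,0,0.0204,0,0,0,1],[0,0,0,0,0,0,1],[0,0,0,0,0,0,1]]'; python3 where.py; python3 -m inch '[[-0.0102,0,-0.0041,0,0,0,1],[-0.0102,0,-0.0041,0,0,0,1],[-0.0102,0,-0.0041,0,0,0,1],[-0.0102,0,-0.0041,0,0,0,1],[0,0,0,0,0,0,1]]';python3 where.py; python3 pin.py|grep -v blue
```

```text
clock: 22.55
position: [0.7059, -0.1193, 0.0751]
tool_rot: [-3.141, -0.384, 1.147]
force: [0.7, -0.7, -1.9]
grip_width: 0.0119
finger_force: 109.0
tcp [ 0.7059 -0.1193  0.0751] rot [-3.1413 -0.384   1.1469] q [ 0.2142  0.8398  0.066   1.5157 -0.6049  0.8171  0.2601] F [ 0.6702 -0.7087 -1.8641] fork-frame force [ 0.9018 -0.3717 -1.8641]
tip in fork mm [ 42.6982  31.0879 -41.713 ] yaw err deg -90.08929662363487
clock: 23.05
position: [0.687, -0.1621, 0.0748]
tool_rot: [3.141, -0.383, 1.145]
force: [0.7, -0.9, -2.5]
grip_width: 0.0119
finger_force: 109.0
tcp [ 0.687  -0.1621  0.0748] rot [ 3.1411 -0.3828  1.1447] q [ 0.2795  0.8367  0.0676  1.5237 -0.5981  0.8355  0.3172] F [ 0.6554 -0.856  -2.4795] fork-frame force [ 0.9487 -0.5121 -2.4795]
tip in fork mm [ 42.6952 -15.7055 -41.8744] yaw err deg -90.21318773130393
scene pin [([183.5, 169.2], 0.37), ([306.0, 262.4], 0.16)]
scene pin_tail [([187.5, 163.1], 0.65)]
scene pulley [([203.7, 164.1], 0.59)]
scene red [([172.1, 179.8], [170, 177, 5, 6, 13]), ([188.1, 197.4], [187, 196, 3, 4, 11]), ([192.9, 209.6], [192, 208, 3, 4, 11])]
side pin [([305.8, 252.9], 0.79), ([267.8, 230.5], 0.49)]
side pin_tail [([296.6, 247.6], 0.53)]
side pulley [([280.4, 243.2], 0.51)]
side red [([321.3, 228.6], [320, 227, 3, 4, 9]), ([319.2, 264.7], [316, 261, 6, 8, 20])]
pin [ 0.0654 -0.0082  0.0469] 0.004246463297969618
pin_tail [ 0.045  -0.0166  0.0632] 0.0014905346217162435
pulley [-0.0057 -0.0025  0.0525] 0.0020235635704626788
```

```bash
python3 -m inch '[[0,0.006,0,0,0,0,1],[0,0.007,0,0,0,0,1],[0,0.007,0,0,0,0,1],[0,0.007,0,0,0,0,1],[0,0.007,0,0,0,0,1]]';python3 where.py; python3 pin.py|grep -v blue
```

```text
clock: 23.95
position: [0.7195, -0.1736, 0.0746]
tool_rot: [3.141, -0.384, 1.147]
force: [0.4, 0.3, -1.8]
grip_width: 0.0117
finger_force: 109.0
tcp [ 0.7195 -0.1736  0.0746] rot [ 3.1415 -0.3839  1.1473] q [ 0.2749  0.8862  0.0825  1.413  -0.5859  0.8944  0.2871] F [ 0.3516  0.3195 -1.8196] fork-frame force [ 0.1897  0.4356 -1.8196]
tip in fork mm [ 77.3215 -12.8881 -42.2187] yaw err deg -90.06637242937613
scene pin []
scene pin_tail []
scene pulley [([199.3, 163.7], 0.67)]
scene red [([170.7, 176.0], [170, 175, 2, 3, 3]), ([192.8, 209.9], [192, 208, 3, 5, 11])]
side pin [([302.7, 258.0], 0.46)]
side pin_tail [([289.0, 256.7], 0.76), ([303.6, 262.1], 0.64), ([272.4, 154.4], 0.55)]
side pulley [([286.0, 243.9], 0.5)]
side red []
pulley [ 0.0097 -0.005   0.0572] 0.0033478538395768837
```

```bash
python3 -m inch '[[0.015,0,0,0,0,0,1],[0.02,0,0,0,0,0,1],[0.02,0,0,0,0,0,1],[0.02,0,0,0,0,0,1],[0.02,0,-0.02,0,0,0,1]]'; python3 -m inch '[[0,0,-0.04,0,0,0,1],[0,0,-0.04,0,0,0,1],[0.02,0,-0.04,0,0,0,1],[0.03,0,0,0,0,0,1]]';python3 where.py; python3 pin.py|grep -v blue
python3 - <<'E'
from h import *
C=np.array([.6032,-.2433,0]);F=R.from_euler("z",-24.2,degrees=True).as_matrix()
for n in("scene","side"):
  c=calibration(n);grab_frame(n)
  for d in outline_of("pin",n)[:2]:
    ys,xs=np.nonzero(d["region"]);P=np.c_[xs,ys].astype(float);m=P.mean(0);U,S,V=np.linalg.svd(P-m,full_matrices=False);t=(P-m)@V[0];print(n,round(d["score"],2),len(xs),d["rect"],m,m+V[0]*t.min(),m+V[0]*t.max())
  print("tray corners",[proj(c,F@[x,y,.034]+C).round(1).tolist() for x,y in((.051,-.05),(.201,-.05),(.201,.05),(.051,.05))])
E
```

```text
clock: 24.85
position: [0.7518, -0.0956, 0.1276]
tool_rot: [-3.138, -0.384, 1.149]
force: [-0.1, 0.5, -1.9]
grip_width: 0.0122
finger_force: 109.0
clock: 25.25
position: [0.7537, -0.1016, 0.2653]
tool_rot: [3.134, -0.383, 1.146]
force: [1.4, -0.1, -2.3]
grip_width: 0.0117
finger_force: 109.2
tcp [ 0.7537 -0.1016  0.2653] rot [ 3.1335 -0.3835  1.1457] q [ 0.127   0.7022  0.1581  1.2644 -0.5261  1.1543  0.0281] F [ 1.3967 -0.1228 -2.3226] fork-frame force [ 1.3243  0.4605 -2.3226]
tip in fork mm [ 78.6826  66.8015 148.5651] yaw err deg -90.1554725483884
scene pin [([191.9, 175.8], 0.28)]
scene pin_tail [([183.4, 159.3], 0.61)]
scene pulley [([201.8, 162.9], 0.68)]
scene red [([169.5, 175.3], [167, 173, 6, 6, 15]), ([188.1, 197.4], [187, 196, 3, 4, 11]), ([192.8, 210.0], [192, 208, 3, 5, 13])]
side pin [([304.4, 260.6], 0.8)]
side pin_tail [([288.4, 258.4], 0.78)]
side pulley [([286.7, 242.4], 0.51)]
side red [([319.5, 267.5], [319, 266, 2, 4, 8])]
scene 0.62 19 [167.9, 173.6, 175.0, 177.7] [171.         175.21052632] [173.         175.21052632] [169.         175.21052632]
scene 0.62 1656 [140.9, 147.2, 223.7, 200.2] [178.35809179 180.86594203] [219.0226582  171.45548746] [144.32854915 188.74094214]
tray corners [[183.7, 161.6], [140.2, 173.5], [146.9, 197.0], [191.7, 184.3]]
side 0.59 190 [290.5, 255.6, 320.8, 269.1] [304.2        262.48947368] [288.79737921 256.52307816] [320.13142842 268.66070937]
tray corners [[293.5, 264.4], [350.8, 279.7], [359.6, 255.8], [305.7, 242.4]]
```

Run:
```python
from h import *
np.set_printoptions(precision=4,suppress=True)
C=np.array([.6032,-.2433,0]);F=R.from_euler("z",-24.2,degrees=True).as_matrix()
a=calibration("scene");b=calibration("side")
for l,p,q in(("tail",(183.4,159.3),(288.4,258.4)),("head",(169.5,175.3),(319.5,267.5))):
  t,e=tri([(a,p),(b,q)]);print(l,F.T@(t-C)*1e3,e)
im=grab_frame("scene");g=im[150:190,160:200].mean(2);np.savetxt("/dev/stdout",g[::1,::1],fmt="%3d")
```

```text
tail [ 43.7981 -50.2776  49.0244] [0.006995839752642774, 0.006995839752642851]
head [111.3051 -19.9827  20.2881] [0.0011988052234127697, 0.0011988052234127853]
163 163 162 167 163  58  19  30  13  18  17  23   9  23  19  17  23   5  14  23  18   4  21   3  15   8  16  25  12  12   7  25  11  13  16 123 167 174  70  33
165 165 165 161 102  52  18  17  24  20  12  17  18  13   8  20  10   7  28   3  26   6  10  20  29  16  16   7   4  23  28  25  11  13  50 119 172 141  43  33
159 167 166 111  54  54  30  19  20  13  20  17   7  15  11  17  18  16  17  26  20  11  14  19  16  11   6  20  22  14  13   5  15  26 104 121 145  65  14   6
 82 125 113  56  48  45  48  24  33  18  19  20  14  14  18  18  25  19  20  13   0  18  19  12  24  21  10  25  14  11  15  12   3  54 123 126  94  27  24  24
 37  44  62  52  42  46  40  37 105  66  25   7  11  18  22  17  18  13  12  13  28   9  17   9  24   9  15  17   8  22  20   9  29 105 123 125  51   3  16  29
 66  64  58  37  47  43  40  63 172 152  64  26  20   3   1  19  11  11  13   6   5  22  16   6  25  10   9  17  15  16  24   5  83 123 123 
[... 4599 characters left out ...]
 180 175 173 181  64  60  74  66  89  92  92  97  76  72  68
174 172 174 173 173 170 173 173 172 173 175 170 172 174 173 172 176 175 173 174 174 176 170 175 170 172 133  87  85  58  96 116  91  84  55  73 129 103  65  63
173 171 171 170 172 172 173 171 173 175 172 173 174 173 174 174 177 175 177 174 175 170 130 132  88  81  84  82  84  72  50  63  56  36  36  38  60  61  66  38
170 174 174 174 172 175 172 171 171 172 172 173 174 173 177 172 173 171 173 129 129  83  79  80  85  88  86  85  92  87  49  39  41  38  39  39  37  33  29  32
171 173 173 172 174 172 175 171 174 176 174 175 174 171 173 132 129  86  79  82  83  83  87  86  83  85  94  85  89  89  86  42  39  33  41  41  42  38  29  10
```

```bash
python3 -m inch '[[0.03,0.02,-0.02,0,0,0,1],[0.03,0.02,-0.02,0,0,0,1],[0.03,0.02,-0.02,0,0,0,1],[0.03,0.02,-0.02,0,0,0,1],[0,0,0,0,0,0,1]]'>/dev/null
cat > pin2.py <<'E'
from h import *
np.set_printoptions(precision=4,suppress=True)
C=np.array([.6032,-.2433,0]);F=R.from_euler("z",-24.2,degrees=True).as_matrix()
E={}
for n in("scene","side"):
  c=calibration(n);grab_frame(n)
  for d in outline_of("pin",n)[:3]:
    ys,xs=np.nonzero(d["region"])
    if not 60<len(xs)<400: continue
    P=np.c_[xs,ys].astype(float);m=P.mean(0);V=np.linalg.svd(P-m,full_matrices=False)[2];t=(P-m)@V[0];e=sorted([m+V[0]*t.min(),m+V[0]*t.max()],key=lambda p:p[0]*(1 if n=="side" else -1))
    E.setdefault(n,(c,e));print(n,round(d["score"],2),len(xs),e)
  for l in("pin","pin_tail","pulley"):print(n,l,[(np.round(d["xy"],1).tolist(),round(d["score"],2)) for d in landmark_of(l,n)[:2]])
if len(E)==2:
  for i,k in enumerate(("tail","head")):
    t,e=tri([(E[n][0],E[n][1][i]) for n in E]);print(k,1e3*F.T@(t-C),e[0])
E
python3 pin2.py; python3 where.py
```

```text
scene pin [([179.8, 169.0], 0.46)]
scene pin_tail [([186.5, 155.8], 0.55)]
scene pulley [([203.8, 163.0], 0.6), ([211.7, 157.9], 0.43)]
side 0.67 237 [array([287.8612, 256.3833]), array([320.8784, 268.3359])]
side pin [([304.4, 259.0], 0.79)]
side pin_tail [([288.0, 259.1], 0.5), ([263.5, 229.1], 0.16)]
side pulley [([283.3, 244.3], 0.66)]
tcp [ 0.8555 -0.059   0.374 ] rot [-3.1413 -0.3844  1.1467] q [ 0.0761  0.8638  0.19    0.6959 -0.5191  1.5052 -0.2179] F [ 0.1324 -0.8604 -2.2423] fork-frame force [ 0.4735 -0.7305 -2.2423]
tip in fork mm [154.3656 147.4727 257.1848] yaw err deg -90.10064653851393
```

Run:
```python
from h import *
np.set_printoptions(precision=4,suppress=True)
C=np.array([.6032,-.2433,0]);F=R.from_euler("z",-24.2,degrees=True).as_matrix()
a=calibration("scene");b=calibration("side")
for l,p,q in(("tail",(186.5,155.8),(287.9,257.5)),("mid",(179.8,169),(304.4,260)),("head",(169.5,175.3),(319.5,267.5))):
  t,e=tri([(a,p),(b,q)]);print(l,F.T@(t-C)*1e3,e[0])
h=F@[.112,-.02,.017]+C
o,d=ray(b,(288.5,257))
for s in np.arange(.8,1.3,.005):
  p=o+d*s
  L=np.linalg.norm(p-h)
  if abs(L-.084)<.004: print(round(s,3),(F.T@(p-C)*1e3).round(1),round(L,4),proj(a,p).round(1))
im=grab_frame("scene");g=im[146:186,164:204]
# grey steel pixels: low saturation, darker than white
print("bright/sat map"); 
sat=g.max(2).astype(int)-g.min(2);v=g.mean(2)
for r in range(40): print("".join("Y" if (g[r,c,0]>1.6*g[r,c,2]+20) else "B" if g[r,c,2]>1.4*g[r,c,0]+10 else "%x"%int(v[r,c]//16) for c in range(40)))
```

```text
tail [ 37.0437 -54.2066  55.4826] 0.0004709247777015522
mid [ 71.6256 -23.3432  34.8322] 4.505308717369694e-05
head [111.3051 -19.9827  20.2881] 0.0011988052234127697
1.14 [ 34.9 -44.5  49.2] 0.0871 [188.2 158.8]
1.145 [ 33.6 -40.8  46. ] 0.0861 [189.  160.1]
1.15 [ 32.4 -37.2  42.8] 0.0854 [189.7 161.4]
1.155 [ 31.2 -33.5  39.7] 0.085 [190.4 162.7]
1.16 [ 30.  -29.8  36.5] 0.0849 [191.2 164. ]
1.165 [ 28.7 -26.2  33.3] 0.0851 [191.9 165.2]
1.17 [ 27.5 -22.5  30.1] 0.0855 [192.6 166.5]
1.175 [ 26.3 -18.9  26.9] 0.0863 [193.4 167.8]
1.18 [ 25.1 -15.2  23.8] 0.0873 [194.1 169.1]
bright/sat map
101101333333442aaaaaaaaaaaaaaaaaaaaaaaYY
1101002222233336aaaaaaaaaaaaaaaaaaaaaa7Y
1011121222222211aaaaaaaaaaaa88Yaaaaaaa7Y
10111712223211115aaaaaaaa9YYYYYaaaaaaa7Y
00105b22232111110aaaaaaa8YYYYYY9aaaaaa9Y
00019922332121111baaaaaa9YYYYYYYaaaaaa94
0005ab32442111005aaaaaaaaYYYYYYYaaaaaaa4
0019aa72442111009aaaaaaaa6YYYYYYYaaaaaa4
003baa8222101111baaaaaaaa7YYYYYYYaaaaab6
107aab3011111105aaaaaaaaa7YYYYYYY9aaaaa6
02aaaa1011111119aaaaaaaaa8YYYYYYY8aa77BB
07aaa8101011115baaaaaaaaa93YYYYYYY4BBBBB
2baaa3011
[... 438 characters left out ...]
BBB
0111110101677764467658b52244YYYYYYYY3BBB
00111121357776458bb664a74444YYYYYYYYYBBB
1111134478776459ba65658943442YYYYYYYYBBB
11113567777653965555577b64442YYYYYYYYBBB
101YYY787654555665557b6a844422YYYYYYY2BB
111YYY47654566665677bb97844442YYYYYYY2BB
2012YYY55446655577bbbbb6b64342YYYYYYYY12
40038YYY34565777bbbbbbb6a844422YYYYYYYYY
610055YYY3557bbbbbabbbb98844442YYYYYYYYY
6201464YY457bbbbbbabbabb6b64432YYYYYYYYY
53113665457bbbbbaabbaabb5a843442YYYYYYYY
5412375557bbbbbbababbabb77a53442YYYYYYYY
55211b777bbbbabbbbbbabbbb5b54442YYYY213Y
554106bbbbbbabababbbbbabb59844342222113Y
354007bbbabbbbababaaabbbb78a54442212224Y
455229bbaabbbbabaabbbabbbb8b534442244442
35557bbbabaaabababbbbbbaa987445664344443
```

```bash
python3 -m inch '[[-0.0312,-0.0078,0.0157,0,0,0,1],[-0.0312,-0.0078,0.0157,0,0,0,1],[-0.0312,-0.0078,0.0157,0,0,0,1],[-0.0312,-0.0078,0.0157,0,0,0,1],[-0.0312,-0.0078,0.0157,0,0,0,1]]'; python3 -m inch '[[-0.0312,-0.0078,0.0157,0,0,0,1],[-0.0312,-0.0078,0.0157,0,0,0,1],[-0.0312,-0.0078,0.0157,0,0,0,1],[0,0,0,0,0,0,1],[0,0,0,0,0,0,1]]';python3 where.py
```

```text
clock: 27.45
position: [0.772, -0.1482, 0.2421]
tool_rot: [3.141, -0.384, 1.147]
force: [-0.5, -0.8, -2.5]
grip_width: 0.0119
finger_force: 109.1
clock: 27.95
position: [0.7229, -0.2015, 0.1639]
tool_rot: [-3.141, -0.385, 1.146]
force: [0.9, 0.5, -0.8]
grip_width: 0.0117
finger_force: 109.1
tcp [ 0.7229 -0.2015  0.1639] rot [-3.141  -0.3845  1.1458] q [ 0.2868  0.8086  0.1275  1.3236 -0.5518  1.064   0.2347] F [ 0.9356  0.527  -0.751 ] fork-frame force [ 0.6373  0.8642 -0.751 ]
tip in fork mm [ 91.7396 -36.8909  46.9947] yaw err deg -90.14957370738487
```

```bash
python3 -m inch '[[-0.0116,0,0.0288,0,0,0,1],[-0.0116,0,0.0288,0,0,0,1],[-0.0116,0,0.0288,0,0,0,1],[0,0,0,0,0,0,1]]';python3 where.py; python3 -m inch '[[-0.0011,0.002,0.0028,0,0,0,1],[-0.0011,0.002,0.0028,0,0,0,1],[-0.0011,0.002,0.0028,0,0,0,1],[0,0,0,0,0,0,1]]';python3 where.py
```

```text
clock: 28.35
position: [0.7228, -0.1995, 0.0681]
tool_rot: [-3.139, -0.384, 1.147]
force: [1.1, -1.2, -1.1]
grip_width: 0.0118
finger_force: 109.0
tcp [ 0.7228 -0.1995  0.0681] rot [-3.1386 -0.3845  1.1473] q [ 0.3036  0.9163  0.0915  1.3659 -0.5837  0.9267  0.3078] F [ 1.1381 -1.1787 -1.1251] fork-frame force [ 1.5212 -0.6086 -1.1251]
tip in fork mm [ 91.0454 -35.1792 -48.7576] yaw err deg -90.06559589683546
clock: 28.75
position: [0.7294, -0.2036, 0.0626]
tool_rot: [3.14, -0.384, 1.148]
force: [2.2, -0.5, 1.4]
grip_width: 0.0117
finger_force: 109.6
tcp [ 0.7294 -0.2036  0.0626] rot [ 3.1399 -0.3844  1.1478] q [ 0.3059  0.9324  0.0918  1.3457 -0.5848  0.9266  0.3084] F [ 2.2461 -0.5045  1.4185] fork-frame force [2.2555 0.4605 1.4185]
tip in fork mm [ 98.7525 -36.1412 -54.2357] yaw err deg -90.03478135070439
```

```bash
python3 -m inch '[[0,0.004,0,0,0,0,1],[0,0.004,0,0,0,0,1],[0,0.004,0,0,0,0,1]]';python3 where.py; python3 -m inch '[[0,0.004,0,0,0,0,1],[0,0.004,0,0,0,0,1],[0,0.004,0,0,0,0,1],[0,0.004,0,0,0,0,1],[0,0.004,0,0,0,0,1]]';python3 where.py;python3 pin2.py
```

```text
clock: 29.05
position: [0.7399, -0.2083, 0.0618]
tool_rot: [-3.141, -0.385, 1.147]
force: [-0.4, 0.3, -1.9]
grip_width: 0.0121
finger_force: 109.1
tcp [ 0.7399 -0.2083  0.0618] rot [-3.1413 -0.3845  1.147 ] q [ 0.3056  0.9519  0.097   1.3041 -0.5812  0.9492  0.2966] F [-0.3749  0.2959 -1.9146] fork-frame force [-0.4632  0.1163 -1.9146]
tip in fork mm [110.1618 -36.1378 -55.0647] yaw err deg -90.08063102581897
clock: 29.55
position: [0.7581, -0.2166, 0.0618]
tool_rot: [-3.142, -0.384, 1.147]
force: [-0.9, -0.1, -2.3]
grip_width: 0.0118
finger_force: 109.1
tcp [ 0.7581 -0.2166  0.0618] rot [-3.1415 -0.3844  1.147 ] q [ 0.3056  0.9838  0.1054  1.232  -0.5756  0.9866  0.277 ] F [-0.8554 -0.0863 -2.3217] fork-frame force [-0.7449 -0.4293 -2.3217]
tip in fork mm [130.2333 -36.2776 -55.0924] yaw err deg -90.07988265406628
scene 0.17 76 [array([173.1515, 203.2823]), array([165.0665, 178.9779])]
scene pin [([180.7, 170.6], 0.44)]
scene pin_tail [([187.4, 157.8], 0.5)]
scene pulley [([201.7, 164.9], 0.49)]
side 0.65 208 [array([288.4519, 256.4158]), array([320.9942, 269.015 ])]
side 0.28 229 [array([276.635 , 255.2357]), array([280.1666, 230.7357])]
side pin [([304.7, 261.5], 0.62), ([326.2, 270.9], 0.59)]
side pin_tail [([288.8, 259.4], 0.76), ([261.7, 228.2], 0.63)]
side pulley [([284.4, 245.0], 0.69), ([267.6, 175.4], 0.17)]
tail [ 66.649   44.7629 -26.0372] 0.059953862158501244
head [121.9279 -16.6173  13.4544] 0.005785148665114088
```

```bash
python3 -m inch '[[0.0112,0,-0.0278,0,0,0,1],[0.0112,0,-0.0278,0,0,0,1],[0.0112,0,-0.0278,0,0,0,1],[0,-0.02,0,0,0.09,0,1],[0,-0.02,0,0,0.09,0,1]]'; python3 -m inch '[[0,0,0,0,0,0,1],[0,0,0,0,0,0,1]]';python3 where.py;python3 pin2.py
```

```text
clock: 30.55
position: [0.7218, -0.1992, 0.1534]
tool_rot: [3.138, -0.567, 1.151]
force: [-0.0, -1.0, -3.5]
grip_width: 0.0116
finger_force: 109.1
clock: 30.75
position: [0.721, -0.2011, 0.1519]
tool_rot: [-3.142, -0.564, 1.146]
force: [0.7, 0.0, -0.9]
grip_width: 0.0121
finger_force: 109.1
tcp [ 0.721  -0.2011  0.1519] rot [-3.1415 -0.5642  1.1456] q [ 0.4162  0.8459  0.021   1.3409 -0.6751  1.069   0.3736] F [ 0.6575  0.0468 -0.9264] fork-frame force [ 0.5805  0.3122 -0.9264]
tip in fork mm [ 89.8177 -29.5796  13.355 ] yaw err deg -90.16119879695826
scene pin [([180.9, 166.0], 0.57)]
scene pin_tail [([188.5, 156.5], 0.4), ([200.5, 210.2], 0.35)]
scene pulley [([186.0, 156.2], 0.67), ([204.4, 164.3], 0.53)]
side 0.67 230 [array([260.8673, 154.7087]), array([293.0495, 160.7357])]
side 0.57 196 [array([288.3515, 256.7222]), array([320.9946, 269.0143])]
side pin [([303.7, 260.6], 0.56), ([271.3, 154.2], 0.43)]
side pin_tail [([289.7, 256.9], 0.61)]
side pulley [([283.1, 243.0], 0.61)]
```

```bash
python3 -m inch '[[-0.0049,0.0023,0.0262,0,0,0,1],[-0.0049,0.0023,0.0262,0,0,0,1],[-0.0049,0.0023,0.0262,0,0,0,1],[0,0,0,0,0,0,1],[0,0,0,0,0,0,1]]';python3 where.py;  python3 -m inch '[[-0.0025,0,-0.0016,0,0,0,1],[-0.0025,0,-0.0016,0,0,0,1],[-0.0025,0,-0.0016,0,0,0,1],[0,0,0,0,0,0,1]]';python3 where.py
```

```text
clock: 31.75
position: [0.7397, -0.1763, 0.0778]
tool_rot: [-3.141, -0.564, 1.147]
force: [0.9, -0.4, -1.7]
grip_width: 0.0117
finger_force: 109.0
tcp [ 0.7397 -0.1763  0.0778] rot [-3.1413 -0.5642  1.147 ] q [ 0.3902  0.9421 -0.0054  1.3463 -0.7035  0.9622  0.4084] F [ 0.9333 -0.3615 -1.6782] fork-frame force [ 0.9994  0.0529 -1.6782]
tip in fork mm [ 96.8973   0.7089 -60.7328] yaw err deg -90.08130586961501
clock: 32.15
position: [0.736, -0.1853, 0.078]
tool_rot: [3.141, -0.564, 1.146]
force: [0.4, -0.5, -1.3]
grip_width: 0.0118
finger_force: 109.0
tcp [ 0.736  -0.1853  0.078 ] rot [ 3.1408 -0.5639  1.1465] q [ 0.4025  0.9422 -0.0039  1.3452 -0.7013  0.9684  0.4172] F [ 0.4263 -0.5208 -1.3492] fork-frame force [ 0.6023 -0.3003 -1.3492]
tip in fork mm [ 97.0942  -9.1061 -60.4772] yaw err deg -90.1129380395444
```

```bash
for i in 1 2 3; do python3 -m inch '[[-0.0017,0,-0.0011,0,0,0,1],[0,0,0,0,0,0,1]]'>/dev/null;python3 where.py|sed 's/.*fork-frame/ff/'; done
```

```text
ff force [-0.9685  0.0566 -1.8757]
tip in fork mm [ 96.8443 -10.2685 -60.9866] yaw err deg -90.09318653517559
ff force [ 0.0601 -0.2682 -2.1285]
tip in fork mm [ 96.8297 -12.3076 -61.0867] yaw err deg -90.09156439689893
ff force [-0.1416  0.5122 -2.1115]
tip in fork mm [ 96.8504 -14.3912 -61.0427] yaw err deg -90.09468860792784
```

```bash
python3 -m inch '[[-0.0017,0,-0.0011,0,0,0,1],[0,0.003,0,0,0,0,1],[0,0.004,0,0,0,0,1],[0,0.004,0,0,0,0,1],[0,0.004,0,0,0,0,1]]'>/dev/null;python3 where.py|sed 's/.*fork-frame/ff/';python3 pin2.py;python3 pin.py|grep red
```

```text
ff force [-1.6912 -0.1516 -0.6166]
tip in fork mm [112.129  -15.8962 -61.0673] yaw err deg -90.07935240716576
scene pin [([225.0, 141.4], 0.47), ([179.8, 167.9], 0.45)]
scene pin_tail []
scene pulley [([202.7, 162.0], 0.53)]
side 0.56 195 [array([292.7681, 256.5279]), array([323.9094, 270.2062])]
side pin [([308.9, 260.8], 0.55)]
side pin_tail [([293.9, 259.3], 0.73), ([268.8, 174.5], 0.41)]
side pulley [([283.8, 244.5], 0.58)]
scene red [([188.3, 197.4], [187, 196, 3, 4, 9]), ([192.9, 209.6], [192, 208, 3, 4, 11])]
side red [([321.5, 228.5], [321, 227, 2, 4, 8])]
```

The hook behind the head works: in the side camera the pin has moved about 4 px along. I keep pushing.

```bash
python3 -m inch '[[0,0.004,0,0,0,0,1],[-0.0004,0.004,-0.0003,0,0,0,1],[0,0.004,0,0,0,0,1],[-0.0004,0.004,-0.0003,0,0,0,1],[0,0.004,0,0,0,0,1]]'>/dev/null;python3 where.py|sed 's/.*fork-frame/ff/';python3 pin2.py|grep side; python3 -m inch '[[0,0.004,0,0,0,0,1],[-0.0004,0.004,-0.0003,0,0,0,1],[0,0.004,0,0,0,0,1]]'>/dev/null;python3 where.py|sed 's/.*fork-frame/ff/';python3 pin2.py|grep side
```

```text
ff force [-1.7698 -0.9983 -2.4139]
tip in fork mm [132.1726 -17.155  -61.0055] yaw err deg -90.08723909325296
side pin [([315.3, 264.0], 0.66)]
side pin_tail [([297.2, 267.0], 0.64), ([315.8, 265.0], 0.49)]
side pulley [([282.6, 246.2], 0.53)]
ff force [-0.9231 -0.7872 -1.9048]
tip in fork mm [144.1575 -17.6312 -60.9217] yaw err deg -90.0833327684813
side 0.69 194 [array([303.2112, 264.1838]), array([337.26  , 272.9955])]
side pin [([319.7, 268.1], 0.74)]
side pin_tail [([301.3, 264.9], 0.69)]
side pulley [([281.4, 243.2], 0.75), ([341.6, 217.4], 0.29)]
```

```bash
python3 -m inch '[[0,-0.006,0,0,0,0,1],[0.02,0,0,0,0,0,1],[0.03,0,-0.02,0,0,0,1],[0.03,0,-0.04,0,0,0,1],[0.03,0,-0.04,0,0,0,1]]'; python3 -m inch '[[0.03,0,-0.04,0,-0.14,0,1],[0.02,0,-0.03,0,-0.14,0,1],[0,0,-0.02,0,-0.14,0,1],[0,0,0,0,-0.142,0,1],[0,0,0,0,0,0,1]]'; python3 where.py; python3 pin2.py; python3 pin.py|grep red
python3 - <<'E'
from h import *
C=np.array([.6032,-.2433,0]);F=R.from_euler("z",-24.2,degrees=True).as_matrix();c=calibration("side");a=calibration("scene")
o,d=ray(c,(302.5,264.3));o2,d2=ray(c,(337.2,273))
for z in(.010,.012,.02,.03,.042): print(z,(F.T@(o+d*(z-o[2])/d[2]-C)*1e3).round(1),(F.T@(o2+d2*(z-o2[2])/d2[2]-C)*1e3).round(1))
E
```

```text
clock: 36.45
position: [0.7856, -0.172, 0.2229]
tool_rot: [-3.14, -0.565, 1.148]
force: [0.6, -0.4, -2.1]
grip_width: 0.0118
finger_force: 109.1
clock: 36.95
position: [0.7895, -0.1631, 0.3267]
tool_rot: [3.14, -0.001, 1.155]
force: [-0.6, 0.8, -3.2]
grip_width: 0.0122
finger_force: 109.1
tcp [ 0.7895 -0.1631  0.3267] rot [ 3.1402 -0.0008  1.1549] q [ 0.0041  0.831   0.3326  0.8462 -0.2449  1.4933 -0.164 ] F [-0.5594  0.8262 -3.196 ] fork-frame force [-0.8489  0.5243 -3.196 ]
tip in fork mm [137.8411  22.4883 258.5584] yaw err deg -89.62636624500456
scene 0.47 111 [array([182.2715, 174.9061]), array([156.3697, 178.5954])]
scene pin [([171.6, 175.9], 0.54)]
scene pin_tail [([210.5, 157.5], 0.67), ([176.2, 176.6], 0.6)]
scene pulley [([204.9, 162.6], 0.62)]
side 0.51 142 [array([303.2371, 264.0767]), array([337.0606, 272.7639])]
side pin [([320.5, 266.3], 0.51)]
side pin_tail [([304.1, 264.7], 0.57)]
side pulley [([286.0, 242.7], 0.46)]
tail [ 67.4749 -13.9072  11.8579] 0.0009579014708965889
head [157.4299 -21.6901  19.6359] 0.0025212086589056376
scene red [([157.5, 177.5], [157, 175, 2, 6, 12]), ([188.2, 197.5], [187, 196, 3, 4, 10]), ([192.9, 210.2], [192, 208, 3, 5, 12])]
side red [([321.8, 227.8], [321, 226, 3, 5, 13]), ([334.1, 271.6], [333, 270, 3, 4, 11])]
0.01 [ 64.4 -13.4  10. ] [158.6 -11.5  10. ]
0.012 [ 65.  -15.6  12. ] [159.  -13.8  12. ]
0.02 [ 67.6 -24.7  20. ] [160.6 -22.8  20. ]
0.03 [ 70.9 -36.   30. ] [162.6 -34.2  30. ]
0.042 [ 74.8 -49.6  42. ] [165.1 -47.8  42. ]
```

The pin now lies wholly in the tray: tail (67,-14,12) mm, head (157,-22,17) mm in the fork frame. Now I take the punch back.

```bash
python3 -m inch '[[0,0,0,0,0,-0.143,1],[0,0,0,0,0,-0.143,1],[0,0,0,0,0,-0.143,1],[0,0,0,0,0,-0.143,1],[0,0,0,0,0,-0.143,1]]'>/dev/null; python3 -m inch '[[0,0,0,0,0,-0.143,1],[0,0,0,0,0,-0.143,1],[0,0,0,0,0,-0.143,1],[0,0,0,0,0,-0.143,1],[0,0,0,0,0,-0.143,1]]'; python3 -m inch '[[0,0,0,0,0,-0.142,1],[0,0,0,0,0,0,1]]'
python3 - <<'E'
from h import *
np.set_printoptions(precision=4,suppress=True)
s=telemetry.observe();M=R.from_euler("xyz",s["tool_rot"]).as_matrix();print(s["position"],s["tool_rot"],s["qpos"],M.T@(np.array([.5815,.1859,.2])-s["position"]))
c=calibration("wrist");grab_frame("wrist");print([(d["xy"],d["score"]) for d in landmark_of("punch","wrist")[:2]],[(d["rect"],d["score"]) for d in outline_of("punch","wrist")[:2]])
E
```

```text
clock: 38.85
position: [0.7875, -0.1699, 0.3257]
tool_rot: [3.139, -0.0, 2.583]
force: [0.0, -0.4, -2.3]
grip_width: 0.0121
finger_force: 109.1
clock: 39.05
position: [0.7875, -0.1701, 0.3256]
tool_rot: [3.139, -0.0, 2.722]
force: [-0.4, -0.1, -1.8]
grip_width: 0.0117
finger_force: 109.1
[ 0.7875 -0.1701  0.3256] [ 3.1391 -0.0001  2.7217] [ 0.1339  0.8107  0.0164  0.8369 -0.0144  1.4935  1.2971] [0.3332 0.2408 0.1263]
[([254.9, 235.8], 0.95)] [([237.4, 111.9, 273.0, 333.5], 0.87), ([93.0, 16.1, 201.2, 203.1], 0.17)]
```

```bash
python3 -m inch '[[0.0333,0.0241,0,0,0,-0.008,1],[0.0333,0.0241,0.01,0,0,0,1],[0.0333,0.0241,0.01,0,0,0,1],[0.0333,0.0241,0.01,0,0,0,1],[0.0333,0.0241,0.01,0,0,0,1]]'; python3 -m inch '[[0.0333,0.0241,0.01,0,0,0,1],[0.0333,0.0241,0.01,0,0,0,1],[0.0333,0.0241,0.01,0,0,0,1],[0.0333,0.0241,0.01,0,0,0,1],[0.0333,0.0241,0.01,0,0,0,1]]'; python3 -m inch '[[0,0,0,0,0,0,1],[0,0,0,0,0,0,1]]';cat > back.py <<'E'
from h import *
np.set_printoptions(precision=4,suppress=True)
s=telemetry.observe();M=R.from_euler("xyz",s["tool_rot"]).as_matrix();print(s["position"],s["tool_rot"],s["force"],"to go (tool)",M.T@(np.array([.5815,.1859,.0351])-s["position"]),"rot",(R.from_matrix(M).inv()*R.from_euler("xyz",[np.pi,0,2.7295])).as_rotvec())
E
python3 back.py
```

```text
clock: 39.7
position: [0.6829, 0.009, 0.2858]
tool_rot: [3.139, 0.0, 2.723]
force: [1.0, 0.4, -1.8]
grip_width: 0.0119
finger_force: 109.0
clock: 40.2
position: [0.5793, 0.1863, 0.2362]
tool_rot: [3.139, 0.0, 2.723]
force: [0.9, 1.6, -1.8]
grip_width: 0.0116
finger_force: 109.0
clock: 40.4
position: [0.5799, 0.1859, 0.2364]
tool_rot: [3.139, 0.0, 2.726]
force: [0.1, -1.3, -1.6]
grip_width: 0.0119
finger_force: 109.0
[0.5799 0.1859 0.2364] [3.1392 0.0001 2.726 ] [ 0.06   -1.2714 -1.6284] to go (tool) [-0.0014  0.0002  0.2013] rot [ 0.0024  0.0001 -0.0035]
```

```bash
python3 -m inch '[[-0.0014,0,0.04,0.0024,0,-0.0035,1],[0,0,0.04,0,0,0,1],[0,0,0.04,0,0,0,1],[0,0,0.04,0,0,0,1],[0,0,0.02,0,0,0,1]]'; python3 -m inch '[[0,0,0,0,0,0,1],[0,0,0,0,0,0,1]]';python3 back.py
```

```text
clock: 40.9
position: [0.5811, 0.1827, 0.0533]
tool_rot: [-3.139, -0.001, 2.727]
force: [-0.8, 0.5, -1.6]
grip_width: 0.012
finger_force: 109.1
clock: 41.1
position: [0.5824, 0.1839, 0.057]
tool_rot: [3.142, 0.001, 2.728]
force: [0.1, -0.1, -1.9]
grip_width: 0.012
finger_force: 109.0
[0.5824 0.1839 0.057 ] [3.1415 0.0008 2.7283] [ 0.1425 -0.1025 -1.94  ] to go (tool) [0.0016 0.0015 0.0219] rot [ 0.0001  0.0008 -0.0012]
```

```bash
python3 -m inch '[[0.0016,0.0015,0.01,0,0,0,1],[0,0,0.007,0,0,0,1],[0,0,0.003,0,0,0,1],[0,0,0,0,0,0,1]]'; python3 back.py;  python3 -m inch '[[0,0,0.001,0,0,0,1],[0,0,0.001,0,0,0,1],[0,0,0,0,0,0,1]]'; python3 back.py
```

```text
clock: 41.5
position: [0.5805, 0.1866, 0.0359]
tool_rot: [-3.141, -0.0, 2.731]
force: [-0.8, 0.1, -1.5]
grip_width: 0.0121
finger_force: 109.0
[0.5805 0.1866 0.0359] [-3.1413 -0.0003  2.7306] [-0.8187  0.1488 -1.519 ] to go (tool) [-0.0012 -0.0003  0.0008] rot [-0.0003 -0.0003  0.0011]
clock: 41.8
position: [0.5808, 0.1867, 0.0352]
tool_rot: [3.141, 0.0, 2.73]
force: [-4.9, -1.6, 11.6]
grip_width: 0.0118
finger_force: 111.2
[0.5808 0.1867 0.0352] [3.1412 0.0005 2.7305] [-4.8618 -1.6397 11.5953] to go (tool) [-0.0009 -0.0005  0.0001] rot [0.0004 0.0005 0.001 ]
```

```bash
python3 -m inch '[[0,0,-0.001,0,0,0,1],[0,0,0,0,0,0,0.8],[0,0,0,0,0,0,0.4],[0,0,0,0,0,0,0.4],[0,0,0,0,0,0,0.4]]' 20; python3 -m inch '[[0,0,0,0,0,0,0.4],[0,0,-0.02,0,0,0,0.4],[0,0,-0.03,0,0,0,0.4],[0,0,-0.04,0,0,0,0.4],[0,0,-0.04,0,0,0,0.4]]'; python3 -m inch '[[0,0,-0.04,0,0,0,0.4],[0.03,0,-0.02,0,0,0,0.4],[0,0,0,0,0,0,0.4],[0,0,0,0,0,0,0.4]]'
python3 - <<'E'
from h import *
np.set_printoptions(precision=4,suppress=True)
c=calibration("wrist");grab_frame("wrist")
for l,z in[("punch",.052),("punch_tip",.052),("screwdriver",.056)]:
    for d in landmark_of(l,"wrist")[:2]: print(l,round(d["score"],2),d["xy"],onz(c,d["xy"],z))
for d in outline_of("punch","wrist")[:2]:
    ys,xs=np.nonzero(d["region"]);P=np.array([onz(c,p,.052)[:2] for p in zip(xs[::5],ys[::5])]);m=P.mean(0);u=np.linalg.svd(P-m)[2][0];u*=np.sign(u[0]);t=(P-m)@u;print(d["rect"],m,np.degrees(np.arctan2(u[1],u[0])),m+u*np.percentile(t,.5),m+u*np.percentile(t,99.5))
a=calibration("scene");grab_frame("scene")
for l in("beaker","bottle","meterbox"): print(l,onz(a,landmark_of(l,"scene")[0]["xy"],0))
E
python3 pin.py
```

```text
clock: 42.3
position: [0.5806, 0.1867, 0.0352]
tool_rot: [-3.142, -0.0, 2.731]
force: [-0.1, 0.2, -0.8]
grip_width: 0.0511
finger_force: 0.0
clock: 42.8
position: [0.5803, 0.1865, 0.1664]
tool_rot: [-3.141, -0.001, 2.731]
force: [0.4, 0.4, 0.2]
grip_width: 0.0512
finger_force: 0.0
clock: 43.2
position: [0.553, 0.1989, 0.2257]
tool_rot: [3.141, 0.001, 2.731]
force: [-0.5, -0.7, -0.7]
grip_width: 0.0513
finger_force: 0.0
punch 0.64 [18.6, 86.3] [0.3637 0.0131 0.052 ]
punch_tip 0.96 [166.7, 12.3] [0.3687 0.187  0.052 ]
punch_tip 0.65 [254.9, 303.1] [0.6973 0.1364 0.052 ]
screwdriver 0.82 [324.9, 201.4] [0.6067 0.26   0.056 ]
[0.0, 9.6, 168.2, 108.7] [0.3652 0.0776] 88.00238592164516 [ 0.3621 -0.0127] [0.369  0.1864]
[247.8, 143.7, 263.1, 305.0] [0.5894 0.1826] -23.86252677103307 [0.5185 0.2139] [0.6943 0.1362]
beaker [ 0.5589 -0.0941  0.    ]
bottle [ 0.4485 -0.2957  0.    ]
meterbox [ 0.7003 -0.1313  0.    ]
scene pin [([170.9, 173.6], 0.62)]
scene pin_tail [([181.4, 172.7], 0.7)]
scene pulley [([200.9, 162.9], 0.65)]
scene red [([157.6, 177.7], [157, 175, 3, 6, 13]), ([188.1, 197.4], [187, 196, 3, 4, 11]), ([192.8, 209.5], [192, 208, 3, 4, 10])]
scene blue [([203.3, 165.4], [199, 156, 10, 19, 123])] pulley up/down expected [201.0188 159.7412] [201.7335 165.1343]
side pin [([320.5, 267.1], 0.69)]
side pin_tail [([304.9, 264.9], 0.65)]
side pulley [([281.2, 242.1], 0.56)]
side red [([321.7, 228.4], [321, 227, 3, 4, 9]), ([334.1, 271.6], [333, 270, 3, 4, 11])]
side blue [([278.7, 242.4], [275, 231, 8, 23, 142])] pulley up/down expected [282.2987 233.558 ] [282.0118 242.4711]
pin [ 0.1097 -0.0216  0.024 ] 0.005650560859684602
pin_tail [ 0.071  -0.02    0.0161] 0.0018936150373682612
pulley [ 0.0003 -0.006   0.0594] 0.0004402385578994249
```

```bash
python3 -c "
from workcell import bot
print(bot.job_done())"
```

```text
the job is handed in; nothing more can be done
None
```

The job is handed in at about 44 s: the pin is driven out and lies in the tray (the punch had to nudge it in after it first leaned on the fork), the pulley is down, the punch is back in its slot and released, and the other things measured where they stood, to within a few millimetres to 1 cm.

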